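# Dry-fit a post foot on its base plate before tacking

### The arm

A 6-joint arm with a two-finger parallel gripper is mounted at the origin on the work surface. World frame = base frame: x ahead of the robot, y to its left, z up, the work surface at z = 0. Lengths are in mm, angles in rad, forces in N, time in s.
With the tool pointing down it reaches from about 275 to 750 mm from the base axis. Payload 10.2 kg.
Tool frame: the origin (TCP) lies at the very end of the fingers, on their centre line; the grasp point (between the pads) lies 19 mm behind it; z points along the fingers, y is the line along which they close (so a half turn about z gives the same grasp; the last joint's range is limited). The gripper opens to 85 mm and grips with 20 to 120 N. Pads are 22 mm wide; open, the fingers measure 114 mm over their backs; the gripper's body (76 mm by 85 mm) begins 54 mm behind the grasp point. The pads swing forward as they close: fully open they stand 13 mm farther back than shut.
Start: joints at [-1.427, 0.313, 1.498, -0, 1.331, -0.223], TCP at [188.268, -490.088, 196.494] pointing down, gripper open.
Joint ranges: [-2.94, 2.94], [-0.97, 2.17], [0.19, 2.56], [-1.23, 4.37], [0.02, 3.11], [-2.88, 2.88]. Speed limits (rad/s): [2.39, 2.39, 3.01, 3.14, 3.14, 3.14].

### API

Orientations are given as a unit quaternion [w, x, y, z].
In Python, from rig import * gives the robot as it stands. The module is installed in compiled form; this text tells all that it offers.
- The arm moves only by the shell command python3 -m crank 'ROWS' [FORCE]. ROWS is JSON, a list that holds one entry, the list of rows, each a list of 7 numbers: the shift along the tool's x, y, z in units of 25 mm (1.0 is 25 mm), then the turn, a rotation vector about the tool's x, y, z in units of 8 degrees (1.0 is 8 degrees), then the finger opening in mm, from 0 to 85.4. A call has exactly 8 rows; each row shifts and turns the commanded pose from where the row before left it, along the tool's axes as they then stand; what a row does not reach is not made up. A row lasts 1/10 s, in which the tool goes at most 50 mm and 8.59 degrees, less where a joint would pass 70% of its speed; a pose out of reach is approached as far as the arm can. A call is refused whole if a number of a shift passes 1 or a number of a turn 1, either way. A call with a gripper value outside its range is refused whole. The fingers move at their own pace and stop on an object; FORCE is the grip in N (left out, the last holds). Time passes only in rows, so rows that do not move let the fingers close, or fill a call up. It gives the time, the measured TCP pose, the force, the opening and the grip force at its end, in the units of the state.
- sense(): the state, without advancing time (a new reading comes with each control period).
- capture(name): name is "side" or "top" or "wrist"; returns the picture (384x512x3 uint8, blue, green, red); there is no depth.
- camera_model(name): a dict with "fx", "fy", "cx", "cy" (pixels), "world_from_camera" (4x4, takes a point from camera to world coordinates); the wrist camera has in their place "T_tool_cam" (4x4, takes a point from camera to tool coordinates, whose origin is the TCP and whose axes are the flange's). Camera axes: x right, y up, looking along -z (the intrinsics and any distortion apply to the point x, -y, -z); pixel columns grow to the right and rows downward; lengths in mm; the calibration is good to about 2 mm. The wrist camera is an equidistant fisheye: a pixel r from the principal point sees the ray r / f radians off the axis. A picture is of the moment at which its call begins: read the wrist's pose just before it. camera_model takes no time and is no camera call.
- finish_job(): hands the job in; it is judged then, once.
The state is a dict: "time_s": time; "joints": joint angles; "dq": joint speeds; "tau": joint torques, N m; "eef_pos": TCP position; "ee_rot": TCP orientation; "force": force on the tool from outside, world axes, zero at the start; "wrist_torque": the same for the moment, N m; "grip_width": opening from 0.0 (shut) to 1.0 (fully open); "grip_force": force on a finger pad.
Only numpy, scipy, OpenCV 4.12 (cv2) and the standard library are available. Lean on these libraries where they do the work, as an engineer would, in place of code of your own. Each camera call takes 0.05 s, during which the arm holds its last target. There are 200 camera calls.

### The job

Set out the post foot on the base plate ready for tacking, in this order: stand the square tube on the middle pen-drawn cross, stand the round pipe boss on the cross between the tube and the plate end that has the two bolt holes, set the angle cleat on its foot on the cross between the tube and the plain end, and last lay the square cap plate centrally on top of the tube. Centre each part on its cross, square the tube and the cleat to the plate and the cap to the tube (any quarter turn will do), and set every part down gently, never dropping it. Leave the rectangular tube offcut, the round disc, the bottle, the tape measure and the screwdriver where they are.

Things in the scene. Friction and masses are not known exactly. Their poses are not given: they have to be found in the camera images.
- plate: Steel base plate 260 x 120 x 10 mm, fixed to the bench, at any yaw. Origin: centre of its underside; x along its length, z up; top at z = 10 mm. Two 18 mm bolt holes near its +x end (x = 107, y = +38 and -38 mm); the -x end is plain. Three black pen crosses on top at y = 0: the middle one at x = 0, one at x = +78 mm (towards the bolt holes), one at x = -78 mm (towards the plain end).
- tube: Square steel tube stub, open top and bottom, 50 x 50 mm outside, 55 mm tall, walls 4 mm, standing on end. Origin at the centre of its underside, z up along the tube, x and y square to its walls. About 0.3 kg.
- boss: Round steel pipe boss (short thick ring) standing on end: outside diameter 44 mm, bore 26 mm, 35 mm tall. Origin at the centre of its underside, z up along its axis. About 0.3 kg.
- cleat: Steel angle cleat, an L of two 50 mm legs 8 mm thick, 50 mm long, lying on one leg (the foot), the other upright. Origin: centre of its 50 x 50 mm underside (goes on the cross); x across the L, y along its length, z up. The upright leg is 50 mm tall, fills x = -25 to -17 mm, y = -25 to +25 mm; the foot is 8 mm high and reaches to x = +25 mm. About 0.3 kg.
- cap: Square flat steel cap plate 60 x 60 x 10 mm lying flat. Origin at the centre of its underside, x and y square to its edges, z up. About 0.3 kg.
- rect: Bystander, leave it: rectangular steel tube offcut 75 x 40 mm outside, 50 mm tall, standing loose on end among the parts. Origin at the centre of its underside, x along its 75 mm side.
- disc: Bystander, leave it: round flat steel disc, diameter 60 mm, 10 mm thick, lying loose among the parts. Origin at the centre of its underside.
- bottle: Bystander, leave it: closed water bottle, diameter 64 mm, 190 mm tall, standing loose at the far right seen from the robot. Origin at the centre of its underside.
- tape: Bystander, leave it: green tape measure 70 x 32 x 65 mm tall, standing loose at the far left seen from the robot. Origin at the centre of its underside, x along its 70 mm side.
- driver: Bystander, leave it: screwdriver 160 mm long with an orange handle, lying loose on the bench at the far right, beyond the plate. Origin on the bench under its middle, x towards its tip.
Mind the look-alikes: they are no part of the job. What is shaped like the cleat but pink is not meant. What is shaped like the cap but black is not meant.

How it is judged:
By the outcome, as a careful person would: the job done as asked, in the order asked, and still so for the second after the job is handed in, with the robot touching nothing.
It also fails if it takes over 109 s, if anything falls off the work surface, if the arm or the gripper's body presses on something with over 40 N, if the wrist force passes 120 N, or if a joint passes its speed limit or range.

## Working session

There is one attempt and no reset: what is moved stays moved. The work goes in short steps, Python scripts to look and compute and a shell command to move; the robot and the scene stay as the last step left them, time stands still between calls to the robot, and variables do not carry over. Pictures are saved under pics/ and viewed, at most 14 in all, crops included, and the job is handed in when it is done.

```bash
mkdir -p pics; python3 - <<'E'
from rig import *
import cv2,json
s=sense();print(s)
for n in("top","side","wrist"):
    m=camera_model(n);print(n,{k:(v.tolist() if hasattr(v,'tolist') else v) for k,v in m.items()})
    cv2.imwrite(f"pics/{n}0.png",capture(n))
E
```

```text
{'time_s': 0.0, 'joints': array([-1.42742402e+00,  3.13468238e-01,  1.49843216e+00, -4.12230829e-06,
        1.33098257e+00, -2.23378674e-01]), 'dq': array([-2.78290212e-04, -7.18945827e-04, -6.57626467e-04, -6.89566908e-04,
        3.83748830e-05, -1.02872143e-03]), 'tau': array([ 8.25972766e-04, -4.12267220e+01, -2.59739703e+01, -1.65597212e-04,
        4.09636748e-03, -3.23841800e-05]), 'eef_pos': array([ 188.21165965, -489.78817442,  195.92762274]), 'ee_rot': array([-6.44716833e-04,  9.83233483e-01,  1.82349945e-01,  2.38010381e-05]), 'force': array([ 0.29695891,  0.20011254, -0.05440627]), 'wrist_torque': array([ 0.02235335, -0.00916854, -0.01922937]), 'grip_force': 0.0, 'grip_width': 0.9956388667690207}
top {'fx': 453.16555082098057, 'fy': 453.16555082098057, 'cx': 260.8216562827663, 'cy': 189.9643726295378, 'world_from_camera': [[-0.012485694370280659, 0.9897307360590902, -0.14239795481685497, 368.9094321046705], [-0.9999108146779861, -0.011683190447413939, 0.006470374871290625, -13.129358873908092], [0.004740266458493158, 0.1424660421325046, 0.9897883393498842, 1260.1858726757946], [0.0, 0.0, 0.0, 1.0]]}
side {'fx': 451.0582887907371, 'fy': 451.0582887907371, 'cx': 261.58861942149196, 'cy': 195.21526162377913, 'world_from_camera': [[-0.9384316484977675, 0.270906959319424, -0.2143722474810273, 282.1616368890378], [-0.345431433830973, -0.7271832206172136, 0.5931961633172075, 677.0834161712888], [0.00481306755000938, 0.6307249662452573, 0.775991527876225, 983.6734851297558], [0.0, 0.0, 0.0, 1.0]]}
wrist {'fx': 297.3186396354542, 'fy': 297.3186396354542, 'cx': 253.0593681358635, 'cy': 195.63851424160106, 'T_tool_cam': [[-0.0003513891693873638, 0.9592431865736637, 0.28258164402107117, 71.76309075744047], [0.9999999272544123, 0.0003789973379583342, -4.3037014604896815e-05, -0.44066591493341356], [-0.000148380653870108, 0.282581608341763, -0.959243249968516, -177.02655903942608], [0.0, 0.0, 0.0, 1.0]]}
```

View pics/top0.png

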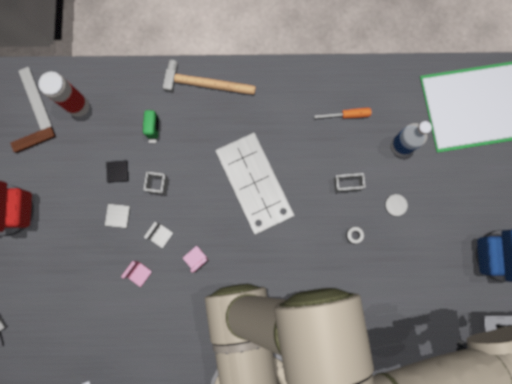

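View pics/side0.png

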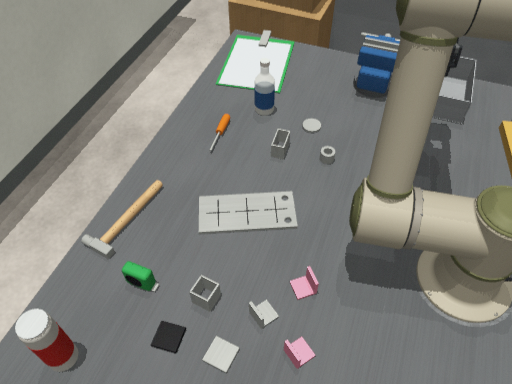

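Top view: plate around (255,183), with the bolt holes at its lower right (258,222)/(283,211). Square tube (154,183), boss (355,235).
Cap candidates: grey (117,216) and black (117,171). The grey one fits.
Cleat candidates: grey (159,235), pink (137,273) and pink (195,259). The grey one fits.
I'll confirm these in enlarged crops.

```bash
python3 - <<'E'
import cv2,numpy as np
t=cv2.imread("pics/top0.png");s=cv2.imread("pics/side0.png")
a=cv2.resize(t[125:295,90:310],None,fx=3.6,fy=3.5,interpolation=cv2.INTER_CUBIC)
cv2.imwrite("pics/tc.png",cv2.resize(t[130:290,95:305],(798,600),interpolation=cv2.INTER_CUBIC)) # 3.8,3.75
cv2.imwrite("pics/sc.png",cv2.resize(s[180:380,140:340],(600,600),interpolation=cv2.INTER_CUBIC))
E
cat > h.py <<'E'
import numpy as np, cv2
from rig import *
from scipy.spatial.transform import Rotation as R
def q2R(q): return R.from_quat([q[1],q[2],q[3],q[0]]).as_matrix()
def ray(name,uv,st=None):
    m=camera_model(name);u,v=uv
    x=(u-m['cx'])/m['fx'];y=(v-m['cy'])/m['fy']
    if name=='wrist':
        r=np.hypot(x,y);k=np.sin(r)/r if r>1e-9 else 1
        d=np.array([x*k,-y*k,-np.cos(r)])
        W=np.eye(4);W[:3,:3]=q2R(np.array(st['ee_rot']));W[:3,3]=st['eef_pos'];W=W@np.array(m['T_tool_cam'])
    else:
        d=np.array([x,-y,-1.]);W=np.array(m['world_from_camera'])
    d=W[:3,:3]@d
    return W[:3,3],d/np.linalg.norm(d)
def at(name,uv,z,st=None):
    c,d=ray(name,uv,st);return (c+d*(z-c[2])/d[2])
def tri(rays):
    A=sum(np.eye(3)-np.outer(d,d) for c,d in rays);b=sum((np.eye(3)-np.outer(d,d))@c for c,d in rays)
    p=np.linalg.solve(A,b);return p,[np.linalg.norm((np.eye(3)-np.outer(d,d))@(p-c)) for c,d in rays]
def proj(name,P,st=None):
    m=camera_model(name)
    if name=='wrist':
        W=np.eye(4);W[:3,:3]=q2R(np.array(st['ee_rot']));W[:3,3]=st['eef_pos'];W=W@np.array(m['T_tool_cam'])
    else: W=np.array(m['world_from_camera'])
    p=W[:3,:3].T@(np.array(P,float)-W[:3,3]);x,y,z=p[0],-p[1],-p[2]
    if name=='wrist':
        h=np.hypot(x,y);k=np.arctan2(h,z)/h if h>1e-9 else 1/z
    else:k=1/z
    return np.array([m['cx']+m['fx']*x*k,m['cy']+m['fy']*y*k])
E
python3 - <<'E'
from h import *
for n,uv,z in [("cap",(117,216),10),("tube",(154,183),55),("cleat",(159,235),8),("boss",(355,235),35),("plate",(255,183),10),("rect",(350,182),50),("disc",(397,205),10)]:
    print(n,at("top",uv,z).round())
E
```

```text
cap [481. 377.  10.]
tube [565. 266.  55.]
cleat [427. 260.   8.]
boss [ 420. -273.   35.]
plate [569.  -5.  10.]
rect [ 562. -263.   50.]
disc [ 502. -399.   10.]
```

View pics/tc.png

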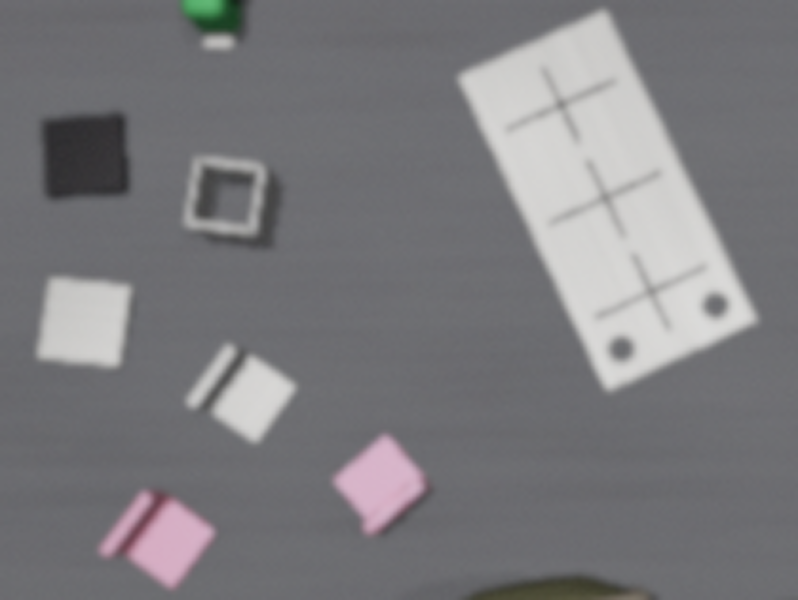

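View pics/sc.png

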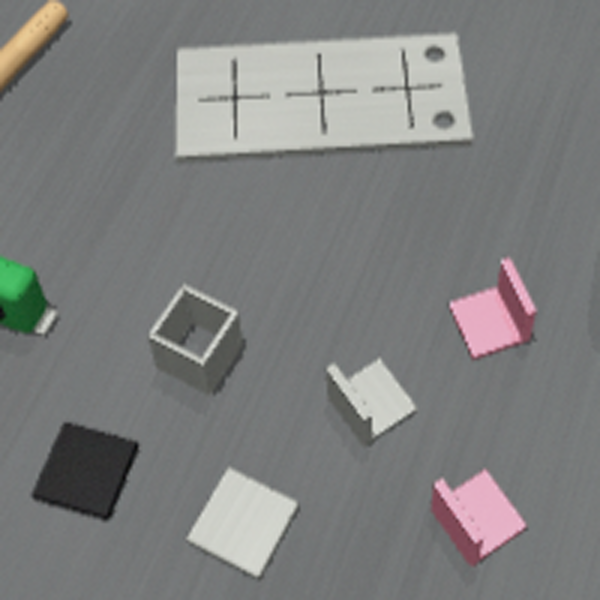

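The crops confirm that the grey cap (crop top (84,322)) and grey cleat (crop top (242,393), upright at upper left) are the ones meant. The black and pink ones are look-alikes. Next is coarse triangulation.

```bash
python3 - <<'E'
from h import *
T=lambda x,y:(95+(x+.5)/3.8-.5,130+(y+.5)/3.75-.5)
S=lambda x,y:(140+(x+.5)/3-.5,180+(y+.5)/3-.5)
P={"crossM":((605,198),(321,93)),"cross+":((652,291),(408,88)),"cross-":((561,105),(235,98)),
"cap c1":((47,278),(297,505)) ,"cap c":((84,322),(243,522)),
"tube top c":((225,197),(195,324)),
"foot cornerA":((297,385),(380,360)),"foot cornerB":((257,442),(415,408)),"upright end1":((232,347),(332,368)),"upright end2":((190,403),(368,428))}
for k,(t,s) in P.items():
    p,r=tri([ray("top",T(*t)),ray("side",S(*s))]);print(k,p.round(1),np.round(r,1))
E
```

```text
crossM [570.2  -2.1  10.7] [0. 0.]
cross+ [499.6 -35.8   9.3] [0.7 0.7]
cross- [641.   29.7  10.1] [0.3 0.3]
cap c1 [472.5 377.5  79.8] [34.4 34.4]
cap c [482.1 377.7   8.5] [0.3 0.3]
tube top c [566.6 266.5  55. ] [0.2 0.2]
foot cornerA [433.4 222.7   5.6] [0.9 0.9]
foot cornerB [393.5 251.    6.3] [0.4 0.4]
upright end1 [458.6 260.8  47.7] [1.1 1.1]
upright end2 [419.1 291.7  38. ] [1.6 1.6]
```

```bash
cat >> h.py <<'E'
def yaw(s):
    r=q2R(np.array(s['ee_rot']));return np.degrees(np.arctan2(r[1,0],r[0,0]))
def plan(pos,psi,s=None):
    "total shift (units) in current tool axes, turn units about tool z to reach psi (mod 180)"
    s=s or sense();r=q2R(np.array(s['ee_rot']))
    d=r.T@(np.array(pos,float)-s['eef_pos'])/25
    t=-((psi-yaw(s)+90)%180-90)
    print("t=%.2f pos"%s['time_s'],np.round(s['eef_pos'],1),"yaw %.2f tilt %.2f"%(yaw(s),np.degrees(np.arccos(-r[2,2]))),"shift",d.round(2),"turn %.2f"%(t/8))
E
python3 -c "
from h import *
plan((420,-273,150),21)"
python3 -m crank '[[[1,-0.4,0.15,0,0,0,85],[1,-0.4,0.15,0,0,0,85],[1,-0.4,0.15,0,0,0,85],[1,-0.4,0.15,0,0,0,85],[1,-0.4,0.15,0,0,0,85],[1,-0.4,0.15,0,0,0,85],[1,-0.4,0.15,0,0,0,85],[1,-0.4,0.15,0,0,0,85]]]' 60
python3 -c "
from h import *
plan((420,-273,150),21)"
```

```text
t=0.15 pos [ 188.2 -489.9  196.1] yaw 21.02 tilt 0.06 shift [11.76 -4.77  1.85] turn 0.00
time_s: 0.95
eef_pos: [346.9, -342.7, 166.2]
ee_rot: [-0.0, 0.983, 0.182, -0.0]
force: [-0.2, -0.0, -0.4]
grip_width: 0.996
grip_force: 0.0
t=0.95 pos [ 346.9 -342.7  166.2] yaw 21.01 tilt 0.02 shift [ 3.73 -1.56  0.65] turn 0.00
```

```bash
python3 -m crank '[[[1,-0.4,0.2,0,0,0,85],[1,-0.4,0.2,0,0,0,85],[1,-0.4,0.2,0,0,0,85],[0.7,-0.4,0,0,0,0,85],[0,0,0,0,0,0,85],[0,0,0,0,0,0,85],[0,0,0,0,0,0,85],[0,0,0,0,0,0,85]]]'
cat > look.py <<'E'
import sys,json
from h import *
n=sys.argv[1];s=sense();im=capture("wrist");cv2.imwrite(f"pics/{n}.png",im)
json.dump({'ee_rot':list(map(float,s['ee_rot'])),'eef_pos':list(map(float,s['eef_pos']))},open(f"pics/{n}.json","w"))
print(np.round(s['eef_pos'],1),yaw(s))
E
python3 look.py wboss
```

```text
time_s: 1.75
eef_pos: [417.8, -273.9, 151.5]
ee_rot: [0.0, 0.983, 0.182, -0.0]
force: [-0.5, -0.9, 0.6]
grip_width: 0.997
grip_force: 0.0
[ 417.8 -273.9  151.5] 20.950342014209482
```

View pics/wboss.png

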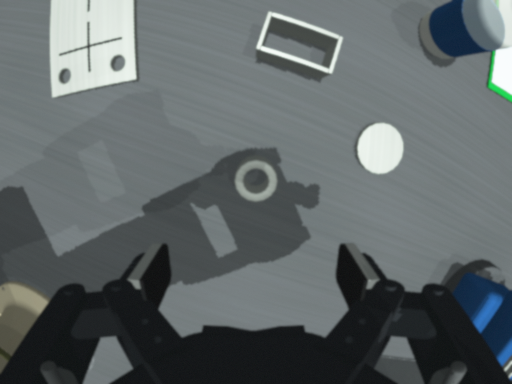

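Wrist view: boss ring at (256,181), rect at (299,42), disc (380,148), with the plate's bolt-hole end at top left. I'll measure the boss and move on to the plate.

```bash
cat > blob.py <<'E'
import json
from h import *
def blob(im,c,half,thr):
    x0,y0=int(c[0]-half),int(c[1]-half);x0,y0=max(x0,0),max(y0,0)
    g=cv2.cvtColor(im,cv2.COLOR_BGR2GRAY)[y0:y0+2*half,x0:x0+2*half]
    cs,_=cv2.findContours((g>thr).astype(np.uint8),cv2.RETR_EXTERNAL,cv2.CHAIN_APPROX_NONE)
    k=max(cs,key=cv2.contourArea);return k[:,0,:].astype(np.float32)+[x0,y0]
def topface(name,im,c,half,thr,z,st=None):
    "outline of the bright top face in world mm at height z"
    return np.array([at(name,p,z,st)[:2] for p in blob(im,c,half,thr)],np.float32)
E
python3 - <<'E'
from blob import *
im=cv2.imread("pics/wboss.png");st=json.load(open("pics/wboss.json"))
g=cv2.cvtColor(im,cv2.COLOR_BGR2GRAY);print(g[181,225:290].tolist());print(g[150:215,256].tolist())
for thr in(110,130):
    w=topface("wrist",im,(256,181),30,thr,35,st);print(thr,cv2.minEnclosingCircle(w),cv2.fitEllipse(w))
    b=blob(im,(256,181),30,thr);cw=cv2.fitEllipse(b.astype(np.float32))[0]
    t=cv2.imread("pics/top0.png");bt=blob(t,(355,235),14,130);ct=cv2.fitEllipse(bt.astype(np.float32))
    print(cw,ct,tri([ray("wrist",cw,st),ray("top",ct[0])]))
E
python3 -c "
from h import *
plan((570,-2.5,150),24.9)"
```

```text
[74, 73, 74, 73, 72, 71, 68, 70, 75, 97, 125, 144, 150, 150, 150, 145, 138, 122, 102, 87, 81, 79, 79, 77, 76, 77, 76, 75, 74, 72, 69, 68, 69, 67, 67, 67, 67, 68, 70, 74, 77, 79, 86, 103, 130, 149, 155, 157, 156, 154, 148, 131, 104, 83, 77, 76, 76, 75, 75, 76, 79, 90, 103, 106, 102]
[73, 73, 72, 73, 73, 75, 77, 79, 81, 94, 118, 140, 149, 150, 145, 141, 135, 124, 103, 82, 75, 73, 75, 74, 75, 75, 73, 73, 72, 71, 69, 68, 68, 69, 69, 73, 78, 80, 81, 82, 83, 84, 93, 118, 151, 166, 167, 164, 159, 153, 137, 110, 87, 77, 76, 75, 74, 74, 74, 75, 75, 76, 76, 77, 78]
110 ((419.6509094238281, -275.6480712890625), 21.60647964477539) ((419.6040954589844, -275.5204772949219), (41.78816223144531, 42.17779541015625), 71.16007995605469)
(255.6277313232422, 180.37315368652344) ((355.46942138671875, 234.65577697753906), (16.403972625732422, 16.978269577026367), 150.7200164794922) (array([ 420.25774741, -274.96655765,   35.75782829]), [np.float64(0.38570531175665435), np.float64(0.3857053117567424)])
130 ((419.7701416015625, -275.5576477050781), 20.792953491210938) ((419.62176513671875, -275.6280212402344), (40.26252746582031, 40.62487030029297), 70.41356658935547)
(255.73289489746094, 180.4175262451172) ((355.46942138671875, 234.65577697753906), (16.403972625732422, 16.978269577026367), 150.7200164794922) (array([ 420.24324011, -275.04788656,   35.60998166]), [np.float64(0.4387538651293431), np.float64(0.4387538651293332)])
t=1.80 pos [ 417.9 -273.8  151.5] yaw 20.95 tilt 0.01 shift [ 9.56 -7.96  0.06] turn -0.49
```

```bash
python3 -m crank '[[[1,-0.8,0,0,0,0,85],[1,-0.8,0,0,0,0,85],[1,-0.8,0,0,0,0,85],[1,-0.8,0,0,0,0,85],[1,-0.8,0,0,0,0,85],[1,-0.8,0,0,0,0,85],[1,-0.8,0,0,0,0,85],[1,-0.8,0,0,0,0,85]]]'
python3 -m crank '[[[0.8,-0.8,0,0,0,0,85],[0.8,-0.8,0,0,0,-0.5,85],[0,0,0,0,0,0,85],[0,0,0,0,0,0,85],[0,0,0,0,0,0,85],[0,0,0,0,0,0,85],[0,0,0,0,0,0,85],[0,0,0,0,0,0,85]]]'
python3 look.py wplate
python3 -c "
import cv2
cv2.imwrite('pics/wplate2.png',cv2.resize(cv2.imread('pics/wplate.png')[20:320,80:480],(800,600),interpolation=cv2.INTER_CUBIC))
from h import *
plan((566.6,266.5,150),85.2)"
```

```text
time_s: 2.6
eef_pos: [548.1, -51.4, 151.6]
ee_rot: [0.0, 0.983, 0.182, 0.0]
force: [0.5, -0.5, -0.4]
grip_width: 0.994
grip_force: 0.0
time_s: 3.4
eef_pos: [570.5, -0.9, 151.6]
ee_rot: [0.0, 0.976, 0.216, 0.0]
force: [-0.1, 0.9, -0.2]
grip_width: 0.995
grip_force: 0.0
[570.5  -0.9 151.6] 24.96986202898867
t=3.45 pos [570.5  -0.7 151.5] yaw 24.98 tilt 0.00 shift [ 4.37 -9.76  0.06] turn -7.53
```

View pics/wplate2.png

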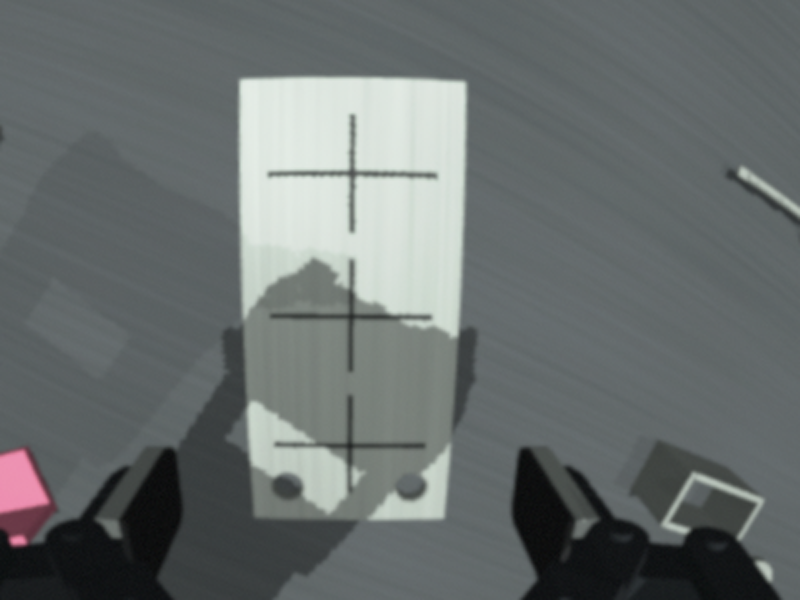

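The plate view shows the crosses at crop (352,174), (351,316) and (350,445). The holes are at the bottom, so + is the lowest cross.

```bash
python3 - <<'E'
from blob import *
st=json.load(open("pics/wplate.json"))
C=lambda x,y:(80+(x+.5)/2-.5,20+(y+.5)/2-.5)
for c in((352,174),(351,316),(350,445)): print(at("wrist",C(*c),10,st).round(1))
L=[at("wrist",C(*c),10,st)[:2] for c in((240,80),(466,80),(254,518),(444,518))]
a=(L[0]+L[1])/2;b=(L[2]+L[3])/2;print(a,b,(a+b)/2,np.linalg.norm(a-b),np.degrees(np.arctan2(*(a-b)[::-1])))
A=at("wrist",C(352,174),10,st)-at("wrist",C(350,445),10,st);print(np.linalg.norm(A),np.degrees(np.arctan2(A[1],A[0])))
T=lambda x,y:(95+(x+.5)/3.8-.5,130+(y+.5)/3.75-.5)
print(tri([ray("wrist",C(351,316),st),ray("top",T(605,198))]))
E
```

```text
[640.3  28.9  10. ]
[570.   -3.3  10. ]
[499.1 -35.8  10. ]
[688.281671    50.54752978] [451.60176479 -57.43209684] [569.9417179   -3.44228353] 260.14799205502186 24.52372468628768
155.2528008543446 24.638339824775468
(array([570.14653966,  -2.61579585,  11.71258975]), [np.float64(0.5563685706471796), np.float64(0.5563685706472639)])
```

```bash
python3 -m crank '[[[0.5,-1,0,0,0,0,85],[0.5,-1,0,0,0,0,85],[0.5,-1,0,0,0,0,85],[0.5,-1,0,0,0,0,85],[0.5,-1,0,0,0,0,85],[0.5,-1,0,0,0,0,85],[0.4,-1,0,0,0,0,85],[0.4,-1,0,0,0,0,85]]]' >/dev/null
python3 -m crank '[[[0.3,-1,0,0,0,0,85],[0.3,-0.8,0,0,0,0.7,85],[0,0,0,0,0,1,85],[0,0,0,0,0,1,85],[0,0,0,0,0,1,85],[0,0,0,0,0,0,85],[0,0,0,0,0,0,85],[0,0,0,0,0,0,85]]]'
python3 look.py wtube
python3 - <<'E'
from h import *
plan((566.6,266.5,150),-4.8)
E
```

```text
time_s: 5.05
eef_pos: [566.7, 268.0, 151.5]
ee_rot: [0.0, 0.999, -0.039, 0.0]
force: [-0.3, -0.2, -0.3]
grip_width: 0.994
grip_force: 0.0
[566.7 268.  151.5] -4.435794259436283
t=5.10 pos [566.7 268.1 151.5] yaw -4.47 tilt 0.00 shift [0.   0.06 0.06] turn 0.04
```

View pics/wtube.png

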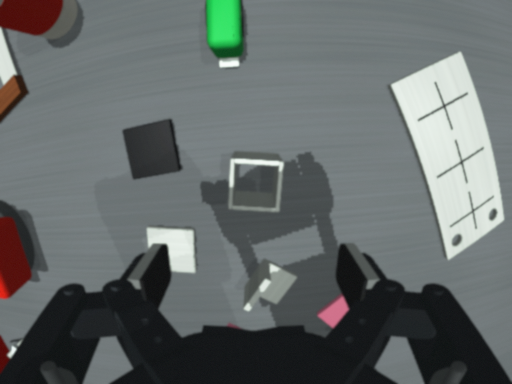

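Tube at (256,185), nearly square to the tool. Black cap (152,149), grey cap (172,250), grey cleat (271,284).

```bash
python3 - <<'E'
from blob import *
im=cv2.imread("pics/wtube.png");st=json.load(open("pics/wtube.json"))
g=cv2.cvtColor(im,cv2.COLOR_BGR2GRAY);print(g[185,222:290].tolist());print(g[150:222,256].tolist())
for thr in(110,125,140):
    w=topface("wrist",im,(256,185),38,thr,55,st);print(thr,cv2.minAreaRect(w))
E
```

```text
[69, 69, 68, 68, 67, 74, 107, 165, 213, 223, 203, 153, 102, 74, 69, 68, 66, 67, 67, 67, 68, 68, 67, 67, 66, 67, 67, 68, 67, 67, 66, 67, 68, 71, 73, 75, 74, 72, 69, 67, 67, 68, 67, 68, 67, 68, 67, 68, 68, 69, 71, 72, 73, 75, 88, 113, 138, 149, 144, 119, 91, 78, 77, 77, 78, 77, 78, 77]
[123, 114, 104, 94, 92, 91, 91, 92, 103, 160, 228, 246, 247, 237, 198, 140, 106, 89, 82, 79, 78, 78, 77, 76, 76, 76, 76, 76, 77, 78, 77, 77, 76, 75, 74, 73, 76, 75, 74, 73, 73, 76, 80, 82, 83, 83, 83, 83, 83, 83, 83, 83, 83, 83, 83, 85, 100, 126, 138, 134, 118, 95, 79, 76, 76, 75, 76, 77, 78, 78, 77, 75]
110 ((573.3385620117188, 265.8522644042969), (70.52645874023438, 62.746280670166016), 85.39783477783203)
125 ((568.5886840820312, 267.0212707519531), (51.28599166870117, 50.5024528503418), 81.3400650024414)
140 ((569.3941040039062, 266.92303466796875), (50.51237487792969, 49.394554138183594), 80.34542083740234)
```

```bash
python3 - <<'E'
from blob import *
im=cv2.imread("pics/wtube.png");st=json.load(open("pics/wtube.json"))
g=cv2.GaussianBlur(cv2.cvtColor(im,cv2.COLOR_BGR2GRAY),(3,3),0).astype(float)
# outer edges: strongest gradient along scan lines, coming from outside
def edge(p,d,n=14):
    q=np.array([g[int(round(p[1]+d[1]*k)),int(round(p[0]+d[0]*k))] for k in range(n)])
    k=int(np.argmax(np.diff(q)));return np.array(p)+np.array(d)*(k+.5)
S={'L':[edge((222,y),(1,0)) for y in range(168,205,3)],'R':[edge((291,y),(-1,0)) for y in range(170,205,3)],
'T':[edge((x,151),(0,1)) for x in range(240,274,3)],'B':[edge((x,219),(0,-1)) for x in range(240,274,3)]}
c=[]
for k,e in S.items():
    w=np.array([at("wrist",p,55,st)[:2] for p in e],np.float32)
    vx,vy,x,y=cv2.fitLine(w,cv2.DIST_HUBER,0,.01,.01).ravel();c.append((x,y));print(k,(x,y),np.degrees(np.arctan2(vy,vx))%90)
L,R_,T,B=map(np.array,c);print((L+R_)/2,(T+B)/2,np.linalg.norm(L-R_),np.linalg.norm(T-B))
E
```

```text
L (np.float32(570.1655), np.float32(291.4915)) 81.26913
R (np.float32(565.8143), np.float32(241.47896)) 81.92513
T (np.float32(592.5481), np.float32(263.16406)) 81.59886
B (np.float32(542.4429), np.float32(266.91272)) 80.99998
[567.98987 266.48523] [567.4955 265.0384] 50.201458 50.24526
```

```bash
python3 -c "
from h import *
plan((567.6,266.3,20),-8.6)"
python3 -m crank '[[[0.05,0.05,0,0,0,0.5,85],[0,0,1,0,0,0,85],[0,0,1,0,0,0,85],[0,0,1,0,0,0,85],[0,0,1,0,0,0,85],[0,0,0.8,0,0,0,85],[0,0,0.45,0,0,0,85],[0,0,0,0,0,0,85]]]'
python3 -c "
from h import *
plan((567.6,266.3,20),-8.6)"
```

```text
t=5.10 pos [566.7 268.1 151.5] yaw -4.47 tilt 0.00 shift [0.04 0.07 5.26] turn 0.52
time_s: 5.9
eef_pos: [567.1, 266.6, 19.0]
ee_rot: [0.0, 0.997, -0.074, -0.001]
force: [-0.4, -0.6, 0.2]
grip_width: 0.993
grip_force: 0.0
t=5.90 pos [567.1 266.6  19. ] yaw -8.54 tilt 0.14 shift [ 0.02  0.01 -0.04] turn 0.01
```

Close and lift.

```bash
python3 -m crank '[[[0,0,0,0,0,0,55],[0,0,0,0,0,0,45],[0,0,0,0,0,0,40],[0,0,0,0,0,0,40],[0,0,0,0,0,0,40],[0,0,0,0,0,0,40],[0,0,0,0,0,0,40],[0,0,0,0,0,0,40]]]' 60
python3 -m crank '[[[0,0,-0.2,0,0,0,40],[0,0,-0.5,0,0,0,40],[0,0,-1,0,0,0,40],[0,0,-1,0,0,0,40],[0,0,-0.8,0,0,0,40],[0,0,0,0,0,0,40],[0,0,0,0,0,0,40],[0,0,0,0,0,0,40]]]'
python3 -c "
from h import *
plan((570,-3.3,90),24.6)"
```

```text
time_s: 6.7
eef_pos: [567.8, 266.8, 20.3]
ee_rot: [-0.0, 0.997, -0.075, 0.0]
force: [-0.7, 0.3, 0.1]
grip_width: 0.466
grip_force: 0.0
time_s: 7.5
eef_pos: [567.2, 266.6, 106.7]
ee_rot: [0.0, 0.997, -0.075, -0.001]
force: [0.1, 0.3, 0.1]
grip_width: 0.469
grip_force: 0.0
t=7.50 pos [567.2 266.6 106.7] yaw -8.58 tilt 0.11 shift [ 1.72 10.66  0.67] turn -4.15
```

```bash
python3 look.py wchk; python3 -c "
from h import *
cv2.imwrite('pics/sidechk.png',np.hstack([cv2.resize(capture('side')[230:330,140:260],(480,400)),cv2.resize(cv2.imread('pics/wchk.png'),None,fx=.6,fy=.6)[:,:].copy() if 0 else cv2.resize(cv2.imread('pics/wchk.png')[120:320,170:330],(320,400))]))"
```

```text
[567.2 266.6 106.7] -8.58325559884975
```

View pics/sidechk.png

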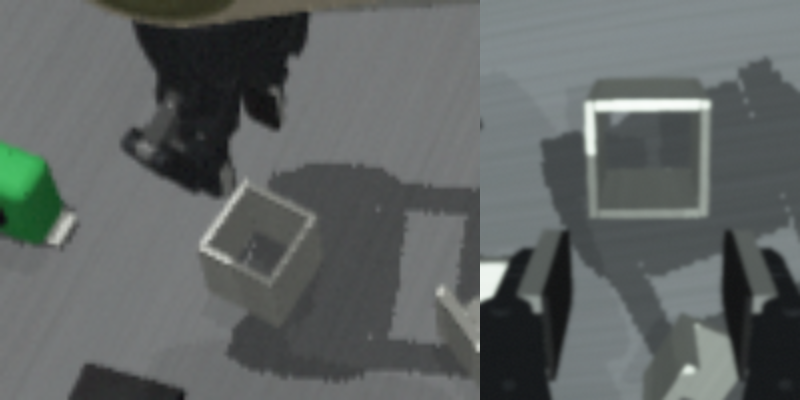

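```bash
python3 - <<'E'
from blob import *
st=json.load(open("pics/wchk.json"))
print("tube",at("wrist",(254,199),55,st))
Rm=q2R(np.array(st['ee_rot']));
for y in(-20,0,20):
  for z in(0,-10,-19,-30): print(y,z,proj("wrist",Rm@np.array([0,y,z])+st['eef_pos'],st).round(0))
E
python3 -c "
import cv2
cv2.imwrite('pics/f.png',cv2.resize(cv2.imread('pics/wchk.png')[180:380,120:390],(800,592),interpolation=cv2.INTER_CUBIC))"
```

```text
tube [568.43868843 265.96104197  55.        ]
-20 0 [222. 225.]
-20 -10 [221. 231.]
-20 -19 [219. 237.]
-20 -30 [217. 245.]
0 0 [254. 225.]
0 -10 [254. 231.]
0 -19 [254. 237.]
0 -30 [254. 245.]
20 0 [285. 225.]
20 -10 [286. 231.]
20 -19 [288. 237.]
20 -30 [290. 245.]
```

View pics/f.png

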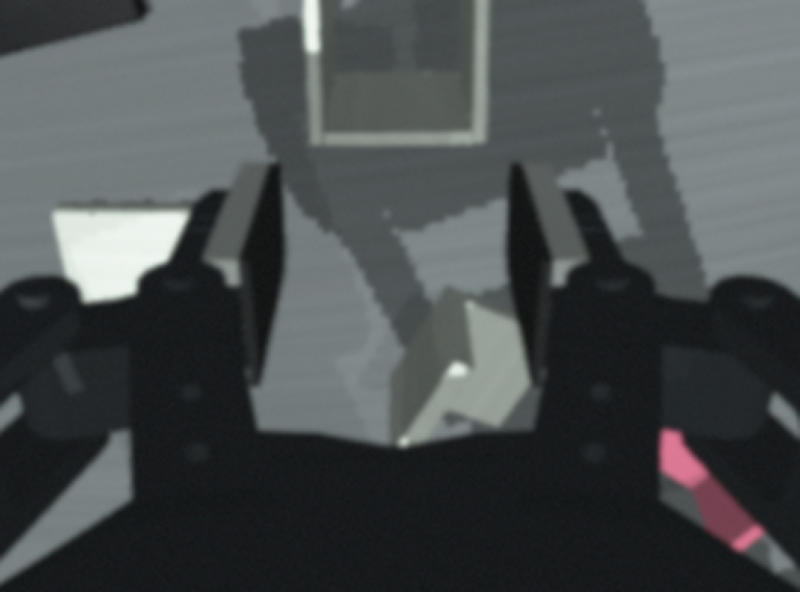

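Both the side view and the wrist view show the tube still standing untouched. In the crop the pad tips are at (272,165) and (512,165), which places them about 36 mm behind the stated TCP. So the fingers closed just above the tube, and I need to go deeper.

```bash

python3 -m crank '[[[0,0,0,0,0,0,85],[0,0,0,0,0,0,85],[0,0,0.5,0,0,0,85],[0.02,0,1,0,0,0,85],[0,0,1,0,0,0,85],[0,0,1,0,0,0,85],[0,0,0.4,0,0,0,85],[0,0,0.3,0,0,0,85]]]'
python3 -m crank '[[[0,0,0,0,0,0,55],[0,0,0,0,0,0,45],[0,0,0,0,0,0,40],[0,0,0,0,0,0,40],[0,0,0,0,0,0,40],[0,0,0,0,0,0,40],[0,0,0,0,0,0,40],[0,0,0,0,0,0,40]]]' 60
python3 look.py wgrip; python3 -c "
import cv2
cv2.imwrite('pics/f2.png',cv2.imread('pics/wgrip.png')[140:340,130:380])"
```

```text
time_s: 8.4
eef_pos: [568.0, 266.6, 1.7]
ee_rot: [0.0, 0.997, -0.075, -0.001]
force: [0.3, 0.3, 0.4]
grip_width: 0.996
grip_force: 0.0
time_s: 9.2
eef_pos: [569.2, 266.9, 4.2]
ee_rot: [-0.0, 0.997, -0.075, 0.001]
force: [-0.2, -0.4, 6.0]
grip_width: 0.569
grip_force: 63.3
[569.2 266.9   4.2] -8.587342586359455
```

View pics/f2.png

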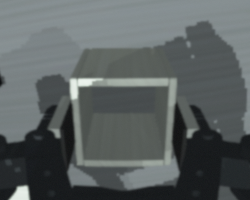

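Gripped at 48.6 mm with 63 N. The top face corners in the crop are (70,79), (176,80), (170,164) and (78,166). I'll lift and compute the offset of the tube in the grip.

```bash

python3 -m crank '[[[0,0,-0.2,0,0,0,40],[0,0,-0.5,0,0,0,40],[0,0,-1,0,0,0,40],[0,0,-1,0,0,0,40],[0,0,0,0,0,0,40],[0,0,0,0,0,0,40],[0,0,0,0,0,0,40],[0,0,0,0,0,0,40]]]'
python3 - <<'E'
from blob import *
st=json.load(open("pics/wgrip.json"));Rm=q2R(np.array(st['ee_rot']))
P=[at("wrist",(130+x,140+y),55,st) for x,y in((70,79),(176,80),(170,164),(78,166))]
for p in P:print((Rm.T@(p-st['eef_pos'])).round(1))
c=sum(P)/4;print(c,(Rm.T@(c-st['eef_pos'])).round(1))
plan((570,-3.3,70),24.6)
E
```

```text
time_s: 10.05
eef_pos: [567.6, 266.5, 68.9]
ee_rot: [0.0, 0.997, -0.075, -0.001]
force: [1.1, -0.1, -3.3]
grip_width: 0.566
grip_force: 62.7
[ 23.2 -24.7 -50.7]
[ 22.7  24.  -50.8]
[-25.1  24.4 -50.9]
[-26.5 -24.2 -50.8]
[567.66817227 267.22113179  55.        ] [ -1.4  -0.1 -50.8]
t=10.05 pos [567.6 266.5  68.9] yaw -8.59 tilt 0.14 shift [ 1.71 10.66 -0.04] turn -4.15
```

```bash

python3 -m crank '[[[0.2,1,0,0,0,0,40],[0.2,1,0,0,0,0,40],[0.2,1,0,0,0,0,40],[0.2,1,0,0,0,0,40],[0.2,1,0,0,0,0,40],[0.2,1,0,0,0,0,40],[0.2,1,0,0,0,0,40],[0.2,1,0,0,0,0,40]]]'>/dev/null
python3 -m crank '[[[0.1,1,0,0,0,0,40],[0,1,0,0,0,0,40],[0,0.6,0,0,0,-0.2,40],[0,0,0,0,0,-1,40],[0,0,0,0,0,-1,40],[0,0,0,0,0,-1,40],[0,0,0,0,0,-0.95,40],[0,0,0,0,0,0,40]]]'
python3 look.py wtp; python3 -c "
from h import *
import cv2
cv2.imwrite('pics/f3.png',cv2.resize(cv2.imread('pics/wtp.png')[90:330,120:390],(720,640)))
plan((571.3,-2.7,16),24.6)"
```

```text
time_s: 11.65
eef_pos: [570.4, -1.7, 69.6]
ee_rot: [-0.0, 0.977, 0.214, -0.001]
force: [-0.7, 0.5, -3.0]
grip_width: 0.566
grip_force: 62.9
[570.4  -1.7  69.6] 24.673669286761744
t=11.70 pos [570.5  -1.6  69.7] yaw 24.45 tilt 0.06 shift [0.01 0.05 2.15] turn -0.02
```

```bash

python3 -m crank '[[[0,0.05,0.8,0,0,0,40],[0,0,0.7,0,0,0,40],[0,0,0.4,0,0,0,40],[0,0,0.15,0,0,0,40],[0,0,0.05,0,0,0,40],[0,0,0.03,0,0,0,40],[0,0,0.03,0,0,0,40],[0,0,0,0,0,0,40]]]'
python3 -c "
from h import *
plan((571.3,-2.7,14),24.6)"
```

```text
time_s: 12.5
eef_pos: [571.5, -2.8, 16.6]
ee_rot: [0.0, 0.977, 0.213, 0.0]
force: [0.0, 0.0, -2.7]
grip_width: 0.571
grip_force: 62.9
t=12.50 pos [571.5  -2.8  16.6] yaw 24.60 tilt 0.04 shift [-0.01 -0.01  0.11] turn 0.00
```

```bash

python3 -m crank '[[[0,0,0.03,0,0,0,40],[0,0,0.03,0,0,0,40],[0,0,0.03,0,0,0,40],[0,0,0.02,0,0,0,40],[0,0,0,0,0,0,40],[0,0,0,0,0,0,40],[0,0,0,0,0,0,40],[0,0,0,0,0,0,40]]]'
python3 -c "
from h import *
plan((571.3,-2.7,14),24.6)"
```

```text
time_s: 13.3
eef_pos: [571.4, -2.8, 14.2]
ee_rot: [0.0, 0.977, 0.213, 0.0]
force: [-2.8, -0.7, 3.7]
grip_width: 0.566
grip_force: 63.8
t=13.30 pos [571.4  -2.8  14.2] yaw 24.62 tilt 0.02 shift [-0.   -0.01  0.01] turn 0.00
```

```bash

python3 -m crank '[[[0,0,0,0,0,0,52],[0,0,0,0,0,0,60],[0,0,0,0,0,0,75],[0,0,0,0,0,0,80],[0,0,-0.3,0,0,0,80],[0,0,-1,0,0,0,80],[0,0,-1,0,0,0,80],[0,0,-1,0,0,0,80]]]'
python3 -m crank '[[[0,0,-0.8,0,0,0,80],[0,0,-0.5,0,0,0,80],[0,0,0,0,0,0,80],[0,0,0,0,0,0,80],[0,0,0,0,0,0,80],[0,0,0,0,0,0,80],[0,0,0,0,0,0,80],[0,0,0,0,0,0,80]]]'
python3 look.py wt2; cat > sq.py <<'E'
from blob import *
def sq(n,c,z,side=50,yaw_=None,m=12,im=None):
    "fit square outline: predicted centre c (world), tool-aligned; returns centre, yaw, sizes"
    st=json.load(open(f"pics/{n}.json"));im=cv2.imread(f"pics/{n}.png")
    g=cv2.GaussianBlur(cv2.cvtColor(im,cv2.COLOR_BGR2GRAY),(3,3),0).astype(np.float32)
    yw=np.radians(yaw_);ex=np.array([np.cos(yw),np.sin(yw)]);ey=np.array([-ex[1],ex[0]])
    res=[]
    for d,t in((ex,ey),(-ex,ey),(ey,ex),(-ey,ex)):
        pts=[]
        for s in np.linspace(-.36,.36,13)*side:
            ks=np.arange(side/2+m/2,side/2-m/2,-.5)   # from outside in
            q=[]
            for k in ks:
                u,v=proj("wrist",[*(np.array(c)+d*k+t*s),z],st);q.append(cv2.getRectSubPix(g,(1,1),(float(u),float(v)))[0,0])
            i=np.argmax(np.abs(np.diff(np.array(q))) if side!=50 else np.diff(np.array(q)));pts.append(np.array(c)+d*(ks[i]-.25)+t*s)
        vx,vy,x,y=cv2.fitLine(np.float32(pts),cv2.DIST_HUBER,0,.01,.01).ravel()
        o=np.array([x,y])-c;res.append((o@d,(np.degrees(np.arctan2(vy,vx))-yaw_+45)%90-45))
    cc=np.array(c)+ex*(res[0][0]-res[1][0])/2+ey*(res[2][0]-res[3][0])/2
    print(n,"centre",cc.round(1),"size",round(float(res[0][0]+res[1][0]),1),round(float(res[2][0]+res[3][0]),1),"dyaw",[round(float(r[1]),1) for r in res]);return cc
E
python3 -c "
from sq import *
sq('wtube',(567.6,266.3),55,50,-8.6)
sq('wt2',(570,-3.3),65,50,24.6)
plan((419.7,-275.6,60),24.6)"
```

```text
time_s: 14.1
eef_pos: [571.3, -2.8, 97.5]
ee_rot: [0.0, 0.977, 0.213, 0.0]
force: [-0.2, -0.7, 0.6]
grip_width: 0.932
grip_force: 0.0
time_s: 14.9
eef_pos: [571.2, -2.8, 128.2]
ee_rot: [-0.0, 0.977, 0.213, -0.0]
force: [0.2, -0.1, -0.2]
grip_width: 0.933
grip_force: 0.0
[571.2  -2.8 128.2] 24.612946437896888
wtube centre [567.9 266.6] size 50.0 50.0 dyaw [0.4, -0.2, 0.6, 0.1]
wt2 centre [570.9  -2.8] size 49.5 48.8 dyaw [-0.0, -0.0, 0.8, -0.5]
t=14.95 pos [571.2  -2.8 128.3] yaw 24.62 tilt 0.02 shift [-10.05   7.4    2.73] turn 0.00
```

```bash

python3 -m crank '[[[-1,0.75,0,0,0,0,85],[-1,0.75,0.2,0,0,0,85],[-1,0.75,0.3,0,0,0,85],[-1,0.75,0.4,0,0,0,85],[-1,0.75,0.4,0,0,0,85],[-1,0.75,0.4,0,0,0,85],[-1,0.75,0.4,0,0,0,85],[-1,0.75,0.2,0,0,0,85]]]'>/dev/null
python3 -m crank '[[[-1,0.7,0,0,0,0,85],[-1,0.7,0,0,0,0,85],[0,0,0,0,0,0,85],[0,0,0,0,0,0,85],[0,0,0,0,0,0,85],[0,0,0,0,0,0,85],[0,0,0,0,0,0,85],[0,0,0,0,0,0,85]]]'
python3 look.py wb2
python3 - <<'E'
from blob import *
im=cv2.imread("pics/wb2.png");st=json.load(open("pics/wb2.json"))
c=proj("wrist",(419.7,-275.6,35),st);print(c)
for thr in(110,130):
    w=topface("wrist",im,c,38,thr,35,st);print(thr,cv2.minEnclosingCircle(w),cv2.fitEllipse(w))
plan((419.7,-275.6,-20),24.6)
E
```

```text
time_s: 16.55
eef_pos: [421.3, -274.7, 71.0]
ee_rot: [0.0, 0.977, 0.214, 0.0]
force: [-0.7, 0.2, -0.3]
grip_width: 0.998
grip_force: 0.0
[ 421.3 -274.7   71. ] 24.661953095561724
[253.77850021 209.38477282]
110 ((419.6170349121094, -275.53961181640625), 21.611501693725586) ((419.5269775390625, -275.46051025390625), (41.868125915527344, 42.36280822753906), 126.74752807617188)
130 ((419.56549072265625, -275.5815734863281), 20.95320701599121) ((419.5122985839844, -275.4190979003906), (40.415504455566406, 41.18669891357422), 132.13818359375)
t=16.60 pos [ 421.3 -274.8   71. ] yaw 24.65 tilt 0.00 shift [-0.07  0.    3.64] turn 0.01
```

```bash

python3 -m crank '[[[-0.07,0,0.6,0,0,0,85],[0,0,1,0,0,0,85],[0,0,1,0,0,0,85],[0,0,0.6,0,0,0,85],[0,0,0.3,0,0,0,85],[0,0,0.14,0,0,0,85],[0,0,0,0,0,0,60],[0,0,0,0,0,0,50]]]'
python3 -m crank '[[[0,0,0,0,0,0,40],[0,0,0,0,0,0,35],[0,0,0,0,0,0,35],[0,0,0,0,0,0,35],[0,0,0,0,0,0,35],[0,0,0,0,0,0,35],[0,0,0,0,0,0,35],[0,0,0,0,0,0,35]]]'
python3 look.py wbg
```

```text
time_s: 17.4
eef_pos: [419.8, -276.2, -19.3]
ee_rot: [0.001, 0.977, 0.213, 0.0]
force: [-0.6, 0.3, 0.5]
grip_width: 0.685
grip_force: 0.0
time_s: 18.2
eef_pos: [419.8, -276.1, -18.8]
ee_rot: [0.0, 0.977, 0.213, 0.0]
force: [-1.8, 2.5, 8.6]
grip_width: 0.493
grip_force: 60.1
[ 419.8 -276.1  -18.8] 24.61203261263836
```

```bash

python3 -m crank '[[[0,0,-0.2,0,0,0,35],[0,0,-0.5,0,0,0,35],[0,0,-1,0,0,0,35],[0,0,-0.6,0,0,0,35],[0,0,0,0,0,0,35],[0,0,0,0,0,0,35],[0,0,0,0,0,0,35],[0,0,0,0,0,0,35]]]'
python3 - <<'E'
from blob import *
im=cv2.imread("pics/wbg.png");st=json.load(open("pics/wbg.json"));Rm=q2R(np.array(st['ee_rot']))
c=proj("wrist",(*st['eef_pos'][:2],35),st);print(c)
g=cv2.cvtColor(im,cv2.COLOR_BGR2GRAY);x,y=map(int,c);print(g[y,x-60:x+60:2].tolist());print(g[y-55:y+55:2,x].tolist())
for thr in(100,120):
    w=topface("wrist",im,c,50,thr,35,st);print(thr,cv2.minEnclosingCircle(w),cv2.fitEllipse(w))
cc=np.array([*cv2.minEnclosingCircle(w)[0],35]);print(Rm.T@(cc-st['eef_pos']))
plan((499.1,-35.8,30),24.6)
E
```

```text
time_s: 19.05
eef_pos: [419.1, -275.5, 36.7]
ee_rot: [-0.001, 0.977, 0.213, -0.0]
force: [-0.9, -0.7, -2.4]
grip_width: 0.49
grip_force: 61.4
[254.14382473 267.3093447 ]
[110, 104, 68, 31, 24, 22, 22, 39, 110, 143, 145, 147, 148, 149, 149, 140, 105, 88, 89, 91, 91, 90, 90, 90, 91, 91, 91, 93, 92, 91, 91, 90, 90, 89, 90, 88, 89, 89, 89, 89, 89, 89, 88, 101, 135, 142, 143, 143, 143, 143, 143, 117, 46, 23, 20, 21, 28, 64, 104, 108]
[91, 89, 89, 88, 90, 91, 97, 141, 162, 159, 156, 151, 147, 145, 140, 106, 76, 76, 77, 77, 76, 76, 77, 86, 90, 91, 89, 90, 93, 93, 91, 93, 94, 93, 93, 93, 93, 92, 105, 158, 173, 168, 167, 166, 163, 131, 90, 87, 86, 87, 87, 86, 85, 85, 88]
100 ((419.91717529296875, -275.49395751953125), 21.900190353393555) ((419.87017822265625, -275.4908447265625), (41.80507278442383, 43.264400482177734), 117.16334533691406)
120 ((420.06121826171875, -275.81243896484375), 21.41262435913086) ((419.8841247558594, -275.482666015625), (41.03761672973633, 42.196834564208984), 122.58746337890625)
[  0.36879315  -0.10250445 -53.84938016]
t=19.05 pos [ 419.1 -275.5   36.7] yaw 24.61 tilt 0.09 shift [ 6.9  -7.38  0.28] turn 0.00
```

```bash

python3 -m crank '[[[0.86,-0.92,0,0,0,0,35],[0.86,-0.92,0,0,0,0,35],[0.86,-0.92,0,0,0,0,35],[0.86,-0.92,0,0,0,0,35],[0.86,-0.92,0,0,0,0,35],[0.86,-0.92,0,0,0,0,35],[0.86,-0.92,0,0,0,0,35],[0.86,-0.92,0,0,0,0,35]]]'>/dev/null
python3 -m crank '[[[0,0,0.5,0,0,0,35],[0,0,0.5,0,0,0,35],[0,0,0.3,0,0,0,35],[0,0,0.15,0,0,0,35],[0,0,0.1,0,0,0,35],[0,0,0,0,0,0,35],[0,0,0,0,0,0,35],[0,0,0,0,0,0,35]]]'
python3 -c "
from h import *
plan((498.8,-36,-9),24.6)"
```

```text
time_s: 20.65
eef_pos: [499.4, -37.1, -0.9]
ee_rot: [0.0, 0.977, 0.213, 0.0]
force: [0.7, -0.3, -2.7]
grip_width: 0.488
grip_force: 61.4
t=20.65 pos [499.4 -37.1  -0.9] yaw 24.60 tilt 0.04 shift [-0.01 -0.05  0.32] turn 0.00
```

```bash

python3 -m crank '[[[0,-0.05,0.1,0,0,0,35],[0,0,0.06,0,0,0,35],[0,0,0.04,0,0,0,35],[0,0,0.04,0,0,0,35],[0,0,0.03,0,0,0,35],[0,0,0.03,0,0,0,35],[0,0,0.02,0,0,0,35],[0,0,0,0,0,0,35]]]'
python3 -c "
from h import *
plan((498.8,-36,-9),24.6)"
```

```text
time_s: 21.45
eef_pos: [498.7, -35.8, -8.8]
ee_rot: [0.0, 0.977, 0.213, 0.0]
force: [-2.2, -0.1, 3.5]
grip_width: 0.488
grip_force: 62.2
t=21.45 pos [498.7 -35.8  -8.8] yaw 24.62 tilt 0.01 shift [-0.    0.01  0.01] turn 0.00
```

```bash

python3 -m crank '[[[0,0,0,0,0,0,46],[0,0,0,0,0,0,55],[0,0,0,0,0,0,70],[0,0,0,0,0,0,75],[0,0,-0.3,0,0,0,75],[0,0,-1,0,0,0,75],[0,0,-1,0,0,0,75],[0,0,-1,0,0,0,75]]]'
python3 -m crank '[[[0,0,-1,0,0,0,75],[0,0,-0.3,0,0,0,75],[0,0,0,0,0,0,75],[0,0,0,0,0,0,75],[0,0,0,0,0,0,75],[0,0,0,0,0,0,75],[0,0,0,0,0,0,75],[0,0,0,0,0,0,75]]]'
python3 look.py wb3
python3 - <<'E'
from sq import *
im=cv2.imread("pics/wb3.png");st=json.load(open("pics/wb3.json"))
g=cv2.cvtColor(im,cv2.COLOR_BGR2GRAY)
c0=np.array([499.1,-35.8]);pts=[]
for a in np.arange(0,360,6):
    d=np.array([np.cos(np.radians(a)),np.sin(np.radians(a))]);ks=np.arange(13-4,13+4,.5)  # bore edge: dark inside, bright ring
    q=np.array([cv2.getRectSubPix(g.astype(np.float32),(1,1),tuple(map(float,proj("wrist",[*(c0+d*k),45],st))))[0,0] for k in ks])
    pts.append(c0+d*(ks[np.argmax(np.diff(q))]+.25))
print(cv2.fitEllipse(np.float32(pts)))
for thr in(120,):
    w=topface("wrist",im,proj("wrist",(*c0,45),st),28,thr,45,st);print(cv2.fitEllipse(w),cv2.minEnclosingCircle(w))
sq('wb3',(570.5,-3),65,50,24.6)
plan((427,258,120),24.6)
E
```

```text
time_s: 22.25
eef_pos: [498.7, -35.8, 74.7]
ee_rot: [0.0, 0.977, 0.213, 0.0]
force: [-0.6, 0.6, -1.4]
grip_width: 0.875
grip_force: 0.0
time_s: 23.05
eef_pos: [498.6, -35.8, 105.5]
ee_rot: [-0.0, 0.977, 0.213, -0.0]
force: [0.1, -0.1, -1.1]
grip_width: 0.877
grip_force: 0.0
[498.6 -35.8 105.5] 24.616836625741865
((498.221435546875, -35.48917770385742), (24.65060806274414, 26.988800048828125), 24.169347763061523)
((493.9842224121094, -37.416744232177734), (45.94686508178711, 47.48546600341797), 71.00485229492188) ((491.6150817871094, -37.92439270019531), 28.851091384887695)
wb3 centre [570.1  -2.9] size 48.9 48.0 dyaw [1.5, -0.0, -0.0, 0.0]
t=23.10 pos [498.6 -35.8 105.6] yaw 24.61 tilt 0.02 shift [  2.29 -11.88  -0.57] turn 0.00
```

```bash

python3 -m crank '[[[0.3,-1,0,0,0,0,75],[0.3,-1,0,0,0,0,75],[0.2,-1,0,0,0,0,75],[0.2,-1,0,0,0,0,75],[0.2,-1,0,0,0,0,75],[0.2,-1,0,0,0,0,60],[0.2,-1,0,0,0,0,60],[0.2,-1,0,0,0,0,60]]]'>/dev/null
python3 -m crank '[[[0.2,-1,0,0,0,0,60],[0.1,-1,0,0,0,0,60],[0.1,-1,0,0,0,0,60],[0.1,-0.9,0,0,0,-1,60],[0,0,0,0,0,-1,60],[0,0,0,0,0,-1,60],[0,0,0,0,0,-1,60],[0,0,0,0,0,-1,60]]]' >/dev/null
python3 -m crank '[[[0,0,0,0,0,-1,60],[0,0,0,0,0,-1,60],[0,0,0,0,0,-1,60],[0,0,0,0,0,-1,60],[0,0,0,0,0,-1,60],[0,0,0,0,0,-1,60],[0,0,0,0,0,-1,60],[0,0,0,0,0,-1,60]]]' >/dev/null
python3 -m crank '[[[0,0,0,0,0,-1,60],[0,0,0,0,0,-1,60],[0,0,0,0,0,0,60],[0,0,0,0,0,0,60],[0,0,0,0,0,0,60],[0,0,0,0,0,0,60],[0,0,0,0,0,0,60],[0,0,0,0,0,0,60]]]'
python3 look.py wc1
python3 - <<'E'
from h import *
plan((430,258,100),145.5)
im=cv2.imread("pics/wc1.png");cv2.imwrite("pics/wc1c.png",cv2.resize(im[100:300,150:400],(750,600),interpolation=cv2.INTER_CUBIC))
E
```

```text
time_s: 26.3
eef_pos: [427.0, 258.6, 105.7]
ee_rot: [-0.0, 0.304, 0.953, -0.0]
force: [-0.0, -0.8, -0.0]
grip_width: 0.701
grip_force: 0.0
[427.  258.6 105.7] 144.58208300381958
t=26.35 pos [427.  258.6 105.7] yaw 144.59 tilt 0.00 shift [-0.11  0.05  0.23] turn -0.11
```

View pics/wc1c.png

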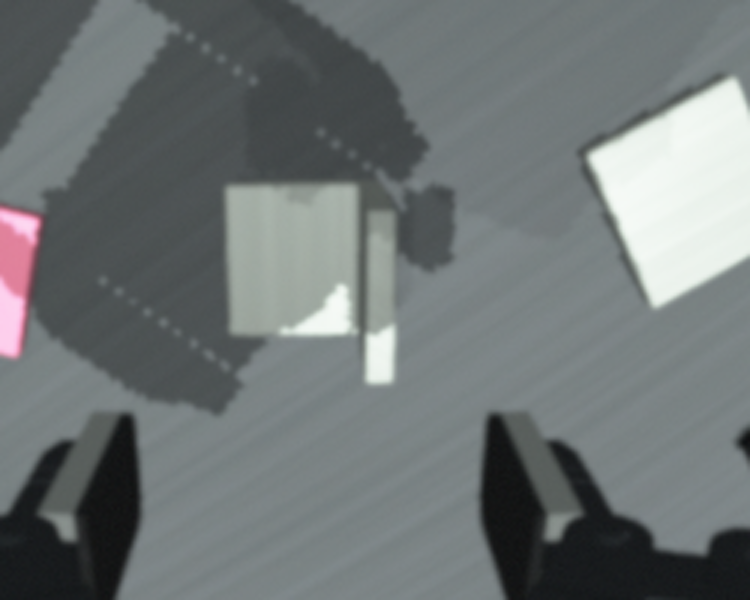

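The cleat's foot is on the left, with corners (226,184) and (229,334). The upright's top face spans (367,209) to (394,383). The grey cap is at the right.

```bash
python3 - <<'E'
from blob import *
st=json.load(open("pics/wc1.json"));Rm=q2R(np.array(st['ee_rot']))
C=lambda x,y:(150+(x+.5)/3-.5,100+(y+.5)/3-.5)
f=[at("wrist",C(*p),8,st)[:2] for p in((226,184),(229,334))]
u=[at("wrist",C(*p),50,st)[:2] for p in((367,209),(395,210),(394,382),(366,383))]
ang=lambda a:np.degrees(np.arctan2(a[1],a[0]))
print("foot",f,np.linalg.norm(f[0]-f[1]),ang(f[0]-f[1]));print("up",ang(u[0]-u[3]),ang(u[1]-u[2]),np.linalg.norm(u[0]-u[3]),np.linalg.norm(u[0]-u[1]))
uc=sum(u)/4;fc=sum(f)/2;print("upright c",uc,"foot end c",fc,"dist",np.linalg.norm(uc-fc))
S=lambda x,y:(140+(x+.5)/3-.5,180+(y+.5)/3-.5)
T=lambda x,y:(95+(x+.5)/3.8-.5,130+(y+.5)/3.75-.5)
print(tri([ray("wrist",C(381,209.5),st),ray("side",S(332,368)),ray("top",T(234,347))]))
E
```

```text
foot [array([391.32868264, 251.84309841]), array([431.61516591, 222.8687798 ])] 49.62370273903745 144.27604933748268
up 145.296722877097 145.81666547878936 49.9124417235484 7.50043487680134
upright c [437.76994411 274.79225341] foot end c [411.47192428 237.3559391 ] dist 45.750010671973655
(array([446.73438871, 269.67483208,  36.82368859]), [np.float64(31.799898315183484), np.float64(17.18214695089724), np.float64(15.716220894645149)])
```

```bash
python3 -c "
from h import *
plan((437.8,274.8,-10),145.2)"
python3 -m crank '[[[0.05,0.5,0.5,0,0,-0.08,60],[0,0.27,1,0,0,0,60],[0,0,1,0,0,0,60],[0,0,1,0,0,0,60],[0,0,0.7,0,0,0,60],[0,0,0.4,0,0,0,60],[0,0,0,0,0,0,60],[0,0,0,0,0,0,60]]]'
python3 -c "
from h import *
plan((437.8,274.8,-10),145.2)"
```

```text
t=26.35 pos [427.  258.6 105.7] yaw 144.59 tilt 0.00 shift [0.02 0.78 4.63] turn -0.08
time_s: 27.15
eef_pos: [437.6, 275.2, -8.6]
ee_rot: [0.0, 0.299, 0.954, 0.0]
force: [0.1, -0.5, -0.2]
grip_width: 0.706
grip_force: 0.0
t=27.15 pos [437.6 275.2  -8.6] yaw 145.25 tilt 0.05 shift [-0.02 -0.01  0.06] turn 0.01
```

```bash

python3 -m crank '[[[0,0,0,0,0,0,40],[0,0,0,0,0,0,25],[0,0,0,0,0,0,12],[0,0,0,0,0,0,2],[0,0,0,0,0,0,2],[0,0,0,0,0,0,2],[0,0,0,0,0,0,2],[0,0,0,0,0,0,2]]]'
python3 -m crank '[[[0,0,0,0,0,0,2],[0,0,0,0,0,0,2],[0,0,-0.2,0,0,0,2],[0,0,-0.5,0,0,0,2],[0,0,-1,0,0,0,2],[0,0,-1,0,0,0,2],[0,0,0,0,0,0,2],[0,0,0,0,0,0,2]]]'
python3 look.py wc2; python3 -c "
from h import *
plan((640.8,29,60),114.6)"
```

```text
time_s: 27.95
eef_pos: [437.4, 275.2, -8.7]
ee_rot: [0.0, 0.299, 0.954, 0.0]
force: [-0.7, -1.0, 5.5]
grip_width: 0.08
grip_force: 60.0
time_s: 28.75
eef_pos: [437.0, 275.1, 58.3]
ee_rot: [0.0, 0.299, 0.954, 0.0]
force: [-0.6, -0.9, -2.7]
grip_width: 0.081
grip_force: 58.8
[437.  275.1  58.3] 145.2562376075304
t=28.80 pos [436.5 274.9  57.6] yaw 145.26 tilt 0.07 shift [-12.32  -3.43  -0.1 ] turn 3.83
```

```bash
python3 -c "
from h import *
plan((659.5,38.2,45),114.6)"
```

```text
t=28.80 pos [436.5 274.9  57.6] yaw 145.26 tilt 0.07 shift [-12.72  -2.7    0.5 ] turn 3.83
```

```bash

python3 -m crank '[[[-1,-0.2,0,0,0,0,2],[-1,-0.2,0,0,0,0,2],[-1,-0.2,0,0,0,0,2],[-1,-0.2,0,0,0,0,2],[-1,-0.2,0,0,0,0,2],[-1,-0.2,0,0,0,0,2],[-1,-0.2,0,0,0,0,2],[-1,-0.2,0,0,0,0,2]]]'>/dev/null
python3 -m crank '[[[-1,-0.2,0,0,0,0,2],[-1,-0.2,0,0,0,0,2],[-1,-0.2,0,0,0,0,2],[-1,-0.3,0,0,0,0,2],[-0.72,-0.2,0,0,0,0.83,2],[0,0,0,0,0,1,2],[0,0,0,0,0,1,2],[0,0,0,0,0,1,2]]]' 
python3 -c "
from h import *
plan((659.5,38.2,4),114.6)"
```

```text
time_s: 30.4
eef_pos: [659.1, 38.3, 56.2]
ee_rot: [-0.002, 0.543, 0.84, -0.001]
force: [0.0, 0.1, -1.8]
grip_width: 0.079
grip_force: 58.8
t=30.40 pos [659.1  38.3  56.2] yaw 114.27 tilt 0.19 shift [-0.01  0.02  2.09] turn -0.04
```

```bash

python3 -m crank '[[[0,0,0.6,0,0,0,2],[0,0,0.7,0,0,0,2],[0,0,0.4,0,0,0,2],[0,0,0.2,0,0,0,2],[0,0,0.1,0,0,0,2],[0,0,0,0,0,0,2],[0,0,0,0,0,0,2],[0,0,0,0,0,0,2]]]'
python3 -c "
from h import *
plan((659.5,38.2,1.3),114.6)"
```

```text
time_s: 31.2
eef_pos: [660.3, 38.4, 8.9]
ee_rot: [0.0, 0.54, 0.842, 0.0]
force: [-0.3, 0.3, -2.7]
grip_width: 0.079
grip_force: 58.8
t=31.20 pos [660.3  38.4   8.9] yaw 114.63 tilt 0.06 shift [ 0.01 -0.03  0.3 ] turn 0.00
```

```bash

python3 -m crank '[[[0,-0.03,0.1,0,0,0,2],[0,0,0.06,0,0,0,2],[0,0,0.04,0,0,0,2],[0,0,0.03,0,0,0,2],[0,0,0.03,0,0,0,2],[0,0,0.02,0,0,0,2],[0,0,0.02,0,0,0,2],[0,0,0,0,0,0,2]]]'
python3 -c "
from h import *
plan((659.5,38.2,1.3),114.6)"
```

```text
time_s: 32.0
eef_pos: [659.3, 38.1, 1.3]
ee_rot: [0.0, 0.54, 0.842, 0.0]
force: [-2.4, 0.8, 3.8]
grip_width: 0.079
grip_force: 59.7
t=32.00 pos [659.3  38.1   1.3] yaw 114.62 tilt 0.01 shift [ 0.    0.01 -0.  ] turn 0.00
```

```bash

python3 -m crank '[[[0,0,0,0,0,0,10],[0,0,0,0,0,0,16],[0,0,0,0,0,0,28],[0,0,0,0,0,0,34],[0,0,0,0,0,0,34],[0,0,-0.4,0,0,0,34],[0,0,-1,0,0,0,34],[0,0,-1,0,0,0,34]]]'
python3 -m crank '[[[0,0,-1,0,0,0,60],[0,0,-1,0,0,0,85],[0,0,-0.5,0,0,0,85],[0,0,0,0,0,0,85],[0,0,0,0,0,0,85],[0,0,0,0,0,0,85],[0,0,0,0,0,0,85],[0,0,0,0,0,0,85]]]'
python3 look.py wc3
python3 - <<'E'
from h import *
im=cv2.imread("pics/wc3.png");cv2.imwrite("pics/wc3c.png",cv2.resize(im[90:290,70:320],(750,600),interpolation=cv2.INTER_CUBIC))
plan((482,377.7,110),175)
E
```

```text
time_s: 32.8
eef_pos: [659.2, 38.1, 62.0]
ee_rot: [-0.0, 0.54, 0.842, -0.0]
force: [-0.1, -0.1, 0.4]
grip_width: 0.399
grip_force: 0.0
time_s: 33.6
eef_pos: [659.0, 38.1, 122.5]
ee_rot: [-0.001, 0.54, 0.842, -0.0]
force: [-0.2, 0.4, 0.8]
grip_width: 0.996
grip_force: 0.0
[659.   38.1 122.5] 114.61288292688874
t=33.65 pos [659.1  38.1 122.7] yaw 114.62 tilt 0.05 shift [15.3  -0.78  0.52] turn -7.55
```

View pics/wc3c.png

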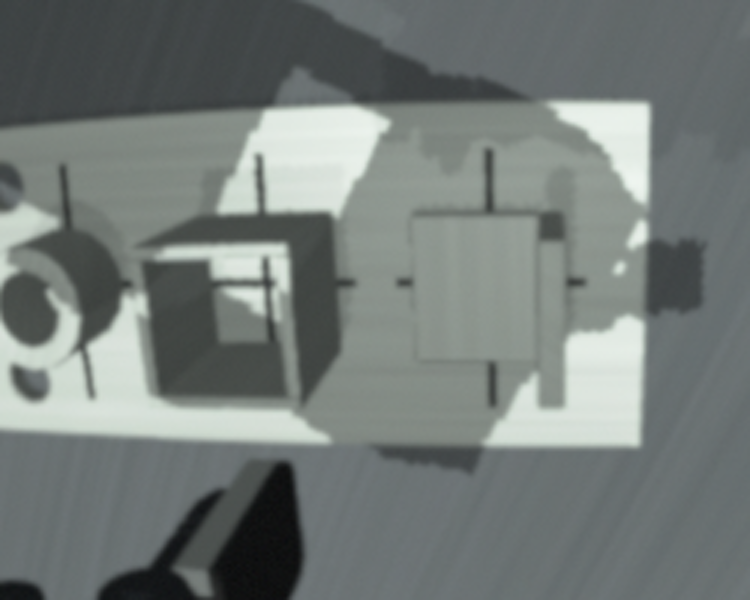

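The placed cleat straddles the cross squarely: foot corners (413,212) and (416,360), upright top (538–566, 239–408). I'll check the numbers.

```bash
python3 - <<'E'
from blob import *
st=json.load(open("pics/wc3.json"))
C=lambda x,y:(70+(x+.5)/3-.5,90+(y+.5)/3-.5)
f=[at("wrist",C(*p),18,st)[:2] for p in((413,212),(416,360))];u=[at("wrist",C(*p),60,st)[:2] for p in((538,239),(566,239),(566,408),(538,408))]
fc=sum(f)/2;uc=sum(u)/4;ax=(fc-uc)/np.linalg.norm(fc-uc)
print(fc,uc,np.linalg.norm(fc-uc),"centre",uc+21*ax,fc-25*ax,"yaw",[np.degrees(np.arctan2(*(a)[::-1])) for a in(f[0]-f[1],u[0]-u[3],ax)])
# cross lines around it
a=at("wrist",C(490,180),10,st);b=at("wrist",C(492.5,385),10,st);c=at("wrist",C(400,283),10,st);d=at("wrist",C(577,283),10,st)
A=np.stack([(b-a)[:2],-(d-c)[:2]],1);t=np.linalg.solve(A,(c-a)[:2]);print("cross",a[:2]+t[0]*(b-a)[:2])
# cross middle through tube: ends
e=at("wrist",C(259,175),10,st);print("mid line pt",e,"plate frame x of it",(e[:2]-[570,-3.3])@np.array([-np.cos(np.radians(24.6)),-np.sin(np.radians(24.6))]))
E
```

```text
[618.35438732  19.15947098] [659.60434631  37.64942482] 45.204397025287776 centre [640.44140651  29.05979513] [641.16741089  29.38522061] yaw [np.float64(113.4506053619829), np.float64(114.36785522791267), np.float64(-155.85608545950276)]
cross [641.12992368  29.03480312]
mid line pt [553.95118809  30.97353924  10.        ] plate frame x of it 0.324743227544552
```

```bash
python3 - <<'E'
from sq import *
st=json.load(open("pics/wc1.json"))
C=lambda x,y:(150+(x+.5)/3-.5,100+(y+.5)/3-.5)
p=[at("wrist",C(*p),10,st)[:2] for p in((735,75),(586,152),(654,307))]
c=(p[0]+p[2])/2;a=[np.degrees(np.arctan2(*(d)[::-1]))%90 for d in(p[0]-p[1],p[2]-p[1])]
print(c,a,np.linalg.norm(p[0]-p[1]),np.linalg.norm(p[2]-p[1]))
sq('wc1',c,10,60,np.mean(a))
E
```

```text
[480.73791589 376.94870597] [np.float64(82.81368597742645), np.float64(83.59789381950029)] 58.554686858997115 59.12284914478167
wc1 centre [481.  376.6] size 59.0 59.0 dyaw [-0.0, 0.2, 0.3, 0.2]
```

```bash
python3 -c "
from h import *
plan((481,376.7,60),83.3)"
python3 -m crank '[[[1,-0.05,0,0,0,0,85],[1,-0.05,0,0,0,0,85],[1,-0.05,0,0,0,0,85],[1,-0.05,0,0,0,0,85],[1,-0.05,0,0,0,0,85],[1,-0.05,0,0,0,0,85],[1,-0.05,0,0,0,0,85],[1,-0.05,0.2,0,0,0,85]]]'>/dev/null
python3 -m crank '[[[1,-0.05,0.3,0,0,0,68],[1,-0.05,0.3,0,0,0,68],[1,-0.05,0.3,0,0,0,68],[1,-0.05,0.3,0,0,0,68],[1,-0.05,0.3,0,0,0,68],[1,-0.05,0.3,0,0,0,68],[1,-0.05,0.3,0,0,0,68],[0.3,-0.05,0.2,0,0,0.9,68]]]'>/dev/null
python3 -m crank '[[[0,0,0,0,0,1,68],[0,0,0,0,0,1,68],[0,0,0,0,0,1,68],[0,0,0,0,0,0,68],[0,0,0,0,0,0,68],[0,0,0,0,0,0,68],[0,0,0,0,0,0,68],[0,0,0,0,0,0,68]]]'
python3 look.py wcap
python3 - <<'E'
from sq import *
sq('wcap',(481,376.7),10,60,83.3)
plan((481,376.7,-25),83.3)
E
```

```text
t=33.65 pos [659.1  38.1 122.7] yaw 114.62 tilt 0.05 shift [15.28 -0.83  2.52] turn 3.91
time_s: 36.05
eef_pos: [481.8, 377.5, 60.8]
ee_rot: [-0.0, 0.746, 0.666, 0.0]
force: [0.3, 0.4, -1.1]
grip_width: 0.795
grip_force: 0.0
[481.8 377.5  60.8] 83.46917461147078
wcap centre [481.7 377.6] size 58.6 58.8 dyaw [0.0, 1.6, 0.2, -0.8]
t=36.10 pos [481.8 377.5  60.7] yaw 83.46 tilt 0.00 shift [-0.03 -0.03  3.43] turn 0.02
```

```bash

python3 -m crank '[[[0,0,1,0,0,0,68],[0,0,1,0,0,0,68],[0,0,0.8,0,0,0,68],[0,0,0.4,0,0,0,68],[0,0,0.2,0,0,0,68],[0,0,0.1,0,0,0,68],[0,0,0,0,0,0,68],[0,0,0,0,0,0,68]]]'
python3 look.py wcap2
python3 -c "
import cv2
cv2.imwrite('pics/wcap2c.png',cv2.resize(cv2.imread('pics/wcap2.png')[180:380,130:380],(750,600),interpolation=cv2.INTER_CUBIC))"
```

```text
time_s: 36.9
eef_pos: [482.2, 377.7, -25.9]
ee_rot: [0.0, 0.747, 0.665, 0.001]
force: [0.1, 0.2, -0.5]
grip_width: 0.796
grip_force: 0.0
[482.2 377.7 -25.9] 83.41802202295962
```

View pics/wcap2c.png

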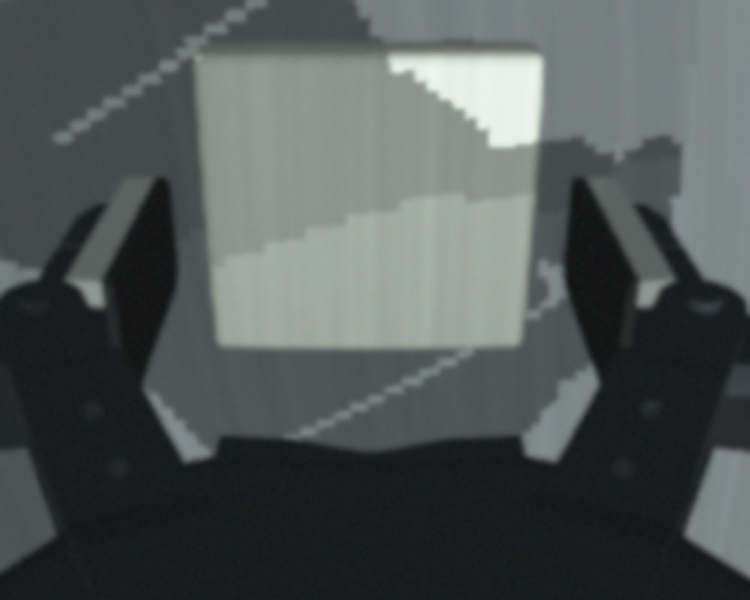

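The cap lies squarely between the open pads (cap x 203–537, pads 175 and 572). The tips are still about 8 mm above the cap, so I'll descend and feel for contact.

```bash

python3 -m crank '[[[0,-0.03,0.1,0,0,0,68],[0,0,0.1,0,0,0,68],[0,0,0.1,0,0,0,68],[0,0,0.05,0,0,0,68],[0,0,0.03,0,0,0,68],[0,0,0,0,0,0,68],[0,0,0,0,0,0,68],[0,0,0,0,0,0,68]]]'
python3 -m crank '[[[0,0,0.05,0,0,0,68],[0,0,0.05,0,0,0,68],[0,0,0.02,0,0,0,68],[0,0,0,0,0,0,68],[0,0,0,0,0,0,68],[0,0,0,0,0,0,68],[0,0,0,0,0,0,68],[0,0,0,0,0,0,68]]]'
```

```text
time_s: 37.75
eef_pos: [481.1, 377.6, -36.2]
ee_rot: [0.0, 0.747, 0.665, 0.0]
force: [-1.0, -0.1, -0.8]
grip_width: 0.798
grip_force: 0.0
time_s: 38.55
eef_pos: [481.0, 377.6, -39.2]
ee_rot: [0.0, 0.747, 0.665, 0.0]
force: [0.3, -0.4, 0.0]
grip_width: 0.8
grip_force: 0.0
```

```bash

python3 -m crank '[[[0,0,0.04,0,0,0,68],[0,0,0.04,0,0,0,68],[0,0,0,0,0,0,68],[0,0,0,0,0,0,68],[0,0,0,0,0,0,68],[0,0,0,0,0,0,68],[0,0,0,0,0,0,68],[0,0,0,0,0,0,68]]]'
python3 -m crank '[[[0,0,0.04,0,0,0,68],[0,0,0.04,0,0,0,68],[0,0,0,0,0,0,68],[0,0,0,0,0,0,68],[0,0,0,0,0,0,68],[0,0,0,0,0,0,68],[0,0,0,0,0,0,68],[0,0,0,0,0,0,68]]]'
```

```text
time_s: 39.35
eef_pos: [481.0, 377.6, -41.2]
ee_rot: [0.0, 0.747, 0.665, 0.0]
force: [-0.4, 0.4, -0.3]
grip_width: 0.797
grip_force: 0.0
time_s: 40.15
eef_pos: [481.1, 377.6, -41.9]
ee_rot: [0.0, 0.747, 0.665, 0.0]
force: [-5.3, -2.7, 12.5]
grip_width: 0.796
grip_force: 6.1
```

```bash

python3 -m crank '[[[0,0,-0.2,0,0,0,68],[0,0,0,0,0,0,68],[0,0,0,0,0,0,62],[0,0,0,0,0,0,56],[0,0,0,0,0,0,50],[0,0,0,0,0,0,50],[0,0,0,0,0,0,50],[0,0,0,0,0,0,50]]]' 60
python3 -m crank '[[[0,0,0,0,0,0,50],[0,0,0,0,0,0,50],[0,0,-0.1,0,0,0,50],[0,0,-0.4,0,0,0,50],[0,0,-1,0,0,0,50],[0,0,-1,0,0,0,50],[0,0,0,0,0,0,50],[0,0,0,0,0,0,50]]]' 60
python3 look.py wcg
python3 - <<'E'
from sq import *
s=sense();st=json.load(open("pics/wcg.json"));c0=np.array(st['eef_pos'][:2])
cc=sq('wcg',c0,st['eef_pos'][2]+38.5+10,60,83.4,m=16)
print("tool off",q2R(np.array(st['ee_rot'])).T@np.array([*(cc-c0),0]))
plan((570.5,-3,110),114.6)
E
```

```text
time_s: 40.95
eef_pos: [481.4, 377.6, -37.8]
ee_rot: [0.0, 0.747, 0.665, 0.0]
force: [-0.6, -1.4, 6.1]
grip_width: 0.684
grip_force: 65.3
time_s: 41.75
eef_pos: [480.8, 377.5, 23.9]
ee_rot: [-0.0, 0.747, 0.665, -0.0]
force: [0.5, -0.1, -3.5]
grip_width: 0.682
grip_force: 65.4
[480.8 377.5  23.9] 83.41748736783117
wcg centre [480.5 378.5] size 58.4 58.7 dyaw [0.0, 1.0, -2.9, 2.2]
tool off [ 1.02511370e+00 -3.74688572e-01 -7.12977122e-05]
t=41.80 pos [480.3 377.2  23.1] yaw 83.42 tilt 0.11 shift [-14.7    5.32  -3.47] turn -3.90
```

```bash

python3 -m crank '[[[-1,0.35,-0.4,0,0,0,50],[-1,0.35,-0.4,0,0,0,50],[-1,0.35,-0.4,0,0,0,50],[-1,0.35,-0.3,0,0,0,50],[-1,0.35,0,0,0,0,50],[-1,0.35,0,0,0,0,50],[-1,0.35,0,0,0,0,50],[-1,0.35,0,0,0,0,50]]]'
python3 -m crank '[[[-1,0.35,0,0,0,0,50],[-1,0.35,0,0,0,0,50],[-1,0.35,0,0,0,0,50],[-1,0.35,0,0,0,0,50],[-1,0.35,0,0,0,0,50],[-1,0.35,0,0,0,0,50],[-0.7,0.35,0,0,0,0,50],[0,0,0,0,0,-0.9,50]]]'>/dev/null
python3 -m crank '[[[0,0,0,0,0,-1,50],[0,0,0,0,0,-1,50],[0,0,0,0,0,-1,50],[0,0,0,0,0,0,50],[0,0,0,0,0,0,50],[0,0,0,0,0,0,50],[0,0,0,0,0,0,50],[0,0,0,0,0,0,50]]]'
python3 look.py wcp
python3 - <<'E'
from sq import *
st=json.load(open("pics/wcp.json"));c0=np.array(st['eef_pos'][:2])
cc=sq('wcp',c0,st['eef_pos'][2]+48,60,114.6,m=10)
print("tool off",q2R(np.array(st['ee_rot'])).T@np.array([*(cc-c0),0]))
plan((570.7,-3.35,30),114.6)
E
```

```text
time_s: 42.6
eef_pos: [526.9, 169.7, 60.2]
ee_rot: [-0.001, 0.747, 0.665, -0.001]
force: [0.4, 0.5, -2.6]
grip_width: 0.682
grip_force: 65.4
time_s: 44.2
eef_pos: [569.2, -2.6, 61.7]
ee_rot: [-0.0, 0.541, 0.841, -0.0]
force: [0.4, 0.1, -2.5]
grip_width: 0.682
grip_force: 65.3
[569.2  -2.6  61.7] 114.56111312733931
wcp centre [568.2  -0.8] size 60.8 59.2 dyaw [-0.1, -0.6, -2.0, -1.6]
tool off [ 2.02484749e+00 -2.26358973e-01  1.25008842e-04]
t=44.25 pos [569.2  -2.5  61.7] yaw 114.57 tilt 0.00 shift [-0.05  0.04  1.27] turn -0.00
```

```bash
python3 - <<'E'
from blob import *
st=json.load(open("pics/wcap2.json"));Rm=q2R(np.array(st['ee_rot']))
C=lambda x,y:(130+(x+.5)/3-.5,180+(y+.5)/3-.5)
for z in(10,):
  P=[at("wrist",C(*p),z,st) for p in((370,52),(370,347),(203,200),(537,200))]
  for p in P: print((Rm.T@(p-st['eef_pos'])).round(1))
  print(((P[0]+P[1])/2).round(1))
for n,up in(("wcg",83.4),("wcp",114.6)):
  st=json.load(open(f"pics/{n}.json"));Rm=q2R(np.array(st['ee_rot']));g=cv2.cvtColor(cv2.imread(f"pics/{n}.png"),cv2.COLOR_BGR2GRAY)
  for yy in(-15,0,15):
    print(n,yy,[(k,int(g[tuple(np.round(proj("wrist",Rm@np.array([k,yy,-47.8])+st['eef_pos'],st)).astype(int)[::-1])])) for k in[*range(-34,-24),*range(25,36)]])
E
```

```text
[ 30.1  -0.2 -35.9]
[-28.8  -0.2 -36. ]
[  2.6 -29.8 -36. ]
[  2.6  29.5 -35.9]
[482.  378.3  10. ]
wcg -15 [(-34, 136), (-33, 135), (-32, 129), (-31, 112), (-30, 93), (-29, 111), (-28, 156), (-27, 159), (-26, 160), (-25, 161), (25, 145), (26, 145), (27, 146), (28, 143), (29, 137), (30, 122), (31, 94), (32, 87), (33, 74), (34, 75), (35, 74)]
wcg 0 [(-34, 133), (-33, 132), (-32, 133), (-31, 132), (-30, 132), (-29, 141), (-28, 154), (-27, 165), (-26, 165), (-25, 166), (25, 147), (26, 146), (27, 146), (28, 146), (29, 138), (30, 122), (31, 93), (32, 84), (33, 75), (34, 75), (35, 75)]
wcg 15 [(-34, 137), (-33, 137), (-32, 135), (-31, 136), (-30, 137), (-29, 139), (-28, 155), (-27, 160), (-26, 162), (-25, 161), (25, 234), (26, 235), (27, 234), (28, 233), (29, 220), (30, 178), (31, 103), (32, 89), (33, 76), (34, 76), (35, 77)]
wcp -15 [(-34, 114), (-33, 113), (-32, 111), (-31, 110), (-30, 110), (-29, 114), (-28, 131), (-27, 133), (-26, 134), (-25, 134), (25, 120), (26, 119), (27, 120), (28, 119), (29, 114), (30, 101), (31, 78), (32, 75), (33, 85), (34, 103), (35, 122)]
wcp 0 [(-34, 115), (-33, 115), (-32, 113), (-31, 112), (-30, 112), (-29, 120), (-28, 128), (-27, 137), (-26, 138), (-25, 139), (25, 121), (26, 120), (27, 121), (28, 119), (29, 114), (30, 102), (31, 77), (32, 66), (33, 57), (34, 103), (35, 122)]
wcp 15 [(-34, 112), (-33, 113), (-32, 113), (-31, 113), (-30, 116), (-29, 133), (-28, 166), (-27, 154), (-26, 135), (-25, 134), (25, 118), (26, 117), (27, 118), (28, 117), (29, 111), (30, 100), (31, 77), (32, 72), (33, 71), (34, 95), (35, 121)]
```

```bash

python3 -m crank '[[[-0.07,0.04,0.4,0,0,0,50],[0,0,0.4,0,0,0,50],[0,0,0.2,0,0,0,50],[0,0,0.15,0,0,0,50],[0,0,0.05,0,0,0,50],[0,0,0,0,0,0,50],[0,0,0,0,0,0,50],[0,0,0,0,0,0,50]]]'
python3 -c "
from h import *
plan((570.9,-3.8,27),114.6)"
```

```text
time_s: 45.05
eef_pos: [571.1, -3.8, 32.0]
ee_rot: [0.0, 0.54, 0.842, 0.0]
force: [-0.1, -0.7, -3.5]
grip_width: 0.674
grip_force: 65.3
t=45.05 pos [571.1  -3.8  32. ] yaw 114.62 tilt 0.03 shift [ 0.   -0.01  0.2 ] turn 0.00
```

```bash

python3 -m crank '[[[0,0,0.05,0,0,0,50],[0,0,0.04,0,0,0,50],[0,0,0.03,0,0,0,50],[0,0,0.03,0,0,0,50],[0,0,0.02,0,0,0,50],[0,0,0,0,0,0,50],[0,0,0,0,0,0,50],[0,0,0,0,0,0,50]]]'
python3 -c "
from h import *
plan((570.9,-3.8,27),114.6)"
```

```text
time_s: 45.85
eef_pos: [570.9, -3.7, 27.5]
ee_rot: [0.0, 0.54, 0.842, 0.0]
force: [0.3, -0.2, -3.0]
grip_width: 0.678
grip_force: 65.3
t=45.85 pos [570.9  -3.7  27.5] yaw 114.62 tilt 0.01 shift [-0.   -0.    0.02] turn 0.00
```

```bash

python3 -m crank '[[[0,0,0.02,0,0,0,50],[0,0,0.02,0,0,0,50],[0,0,0,0,0,0,50],[0,0,0,0,0,0,50],[0,0,0,0,0,0,50],[0,0,0,0,0,0,50],[0,0,0,0,0,0,50],[0,0,0,0,0,0,50]]]'
```

```text
time_s: 46.65
eef_pos: [571.0, -3.8, 27.2]
ee_rot: [0.0, 0.54, 0.842, 0.0]
force: [-2.6, 0.3, 4.8]
grip_width: 0.678
grip_force: 66.2
```

```bash

python3 -m crank '[[[0,0,0,0,0,0,60],[0,0,0,0,0,0,64],[0,0,0,0,0,0,70],[0,0,0,0,0,0,76],[0,0,0,0,0,0,76],[0,0,-0.4,0,0,0,76],[0,0,-1,0,0,0,76],[0,0,-1,0,0,0,76]]]'
python3 -m crank '[[[0,0,-1,0,0,0,76],[0,0,-1,0,0,0,76],[-1,0,-0.5,0,0,0,76],[-1,0,0,0,0,0,76],[0,0,0,0,0,0,76],[0,0,0,0,0,0,76],[0,0,0,0,0,0,76],[0,0,0,0,0,0,76]]]'
python3 look.py wfin
python3 - <<'E'
from sq import *
sq('wfin',(570.5,-2.9),75,60,114.6,m=10)
im=cv2.imread("pics/wfin.png")
a=cv2.resize(im[60:300,100:380],(560,480),interpolation=cv2.INTER_CUBIC);b=cv2.resize(capture("side")[150:260,180:310],(240,203),interpolation=cv2.INTER_CUBIC)
o=np.zeros((480,800,3),np.uint8);o[:,:560]=a;o[:203,560:]=b;cv2.imwrite("pics/fin.png",o)
E
```

```text
time_s: 47.45
eef_pos: [570.8, -3.7, 87.8]
ee_rot: [-0.0, 0.54, 0.842, -0.0]
force: [-0.0, 0.6, -0.8]
grip_width: 0.887
grip_force: 0.0
time_s: 48.25
eef_pos: [591.5, -48.5, 149.1]
ee_rot: [-0.0, 0.54, 0.842, 0.0]
force: [-0.6, -0.3, 0.3]
grip_width: 0.889
grip_force: 0.0
[591.5 -48.5 149.1] 114.66180192478652
wfin centre [570.6  -3.9] size 56.5 57.6 dyaw [-0.0, -0.0, -2.7, -1.1]
```

View pics/fin.png

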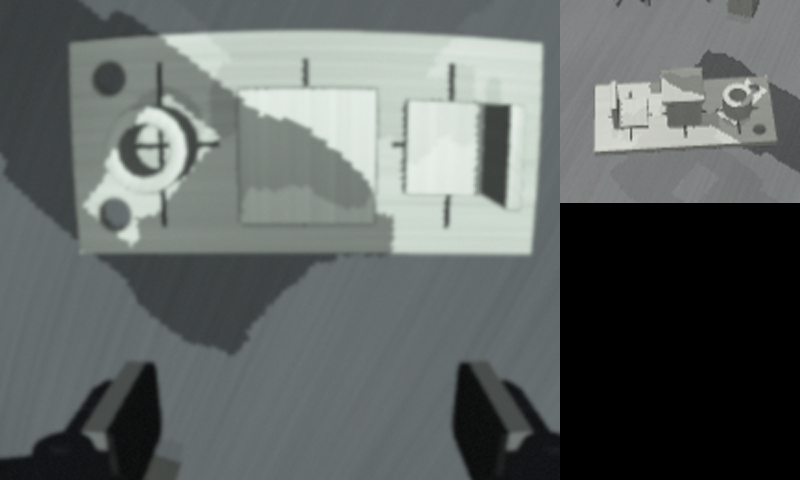

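The final view shows all the parts in place, the cap square on the tube with corners (240,89), (377,89), (375,222) and (240,223). One last numeric check, and I'll hand in if it passes.

```bash
python3 - <<'E'
from blob import *
st=json.load(open("pics/wfin.json"))
C=lambda x,y:(100+(x+.5)/2-.5,60+(y+.5)/2-.5)
P=[at("wrist",C(*p),75,st)[:2] for p in((239,88),(378,88),(376,224),(239,225))]
c=sum(P)/4;ang=lambda a:round(float(np.degrees(np.arctan2(a[1],a[0])))%90,1)
print(c,[round(float(np.linalg.norm(P[i]-P[i-1])),1) for i in range(4)],[ang(P[i]-P[i-1]) for i in range(4)])
if np.linalg.norm(c-[570.5,-2.9])<2.2: print(finish_job())
E
```

```text
[571.51040895  -3.74566522] [58.9, 58.0, 58.5, 59.3] [23.6, 24.7, 24.9, 25.1]
the job is handed in; nothing more can be done
None
```

The job is handed in at about 48 s. Tube, boss, cleat and cap were set down in order and measured within about 1.5 mm of where they belong and square to within about 1°. The bystanders were never touched.

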